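# Turn a bowl blank over against the sloping fence and seat it on the side stop

### The job

The wooden bowl blank lies with its round chuck recess underneath. Push it up the sloping back plate of the fence until it stands leaning there on its edge, tip it over towards the robot so that it lies flat with the recess facing up, then slide it sideways and press it snugly and squarely against the wooden side stop and let go. Seat it with a steady press of about 9 N for a moment, never more than 13 N on the side stop nor 25 N on the back plate, and leave the other things on the bench where they are.

Things in the scene. Friction and masses are not known exactly. Their poses are not given: they have to be found in the camera images.
- blank: Brown hardwood blank 120 x 100 x 22 mm (own x, y, z), 0.15-0.23 kg, too wide to grasp as it lies. Origin at its centre. Its own -z face has a round blind recess 55 mm wide, 6 mm deep; the other face is plain. It starts flat, recess down (own z up), in front of the back plate, own x towards the plate within 0.25 rad. Friction on the bench about 0.6. Turned over, own z points down.
- jig: Fence fixed to the bench. Origin on the bench, middle of the foot line of its steel back plate. Own x points from the robot's side into the plate, y along it to the left, z up. The waxed plate (friction about 0.1) is 340 mm wide in y, 8 mm thick and leans away from the robot at 50 degrees to the bench, rising from x = 0, z = 0 to x = 51, z = 61 mm. Base and struts behind it: to x = 90, z = 54 mm.
- plate_top (a point): Middle of the plate's upper front edge (x = 51, z = 61 mm in the fence's frame, same axes). The blank, pushed level and low on its near end (to 18 N as it starts to climb, then 3-8), climbs the plate till it lies on it at 50 degrees, lower edge at the foot. Left so, it stays, its top edge 92 mm high at x = 77 mm. Fingers raking under the near end jam it: keep them within 10 degrees of upright.
- plate_foot (a point): Middle of the plate's foot line (same point and axes as jig). Pulled over from behind by the part that stands above the plate, the leaning blank pivots on its lower edge, stands on its 22 mm end, then falls towards the robot by itself and lies with its nearest edge some 20 to 30 mm in front of this line.
- sidestop: Side stop: dark wooden bar 200 x 24 x 34 mm (x, y, z) fixed at the fence's left (+y) end, axes as jig. Origin on the bench at the middle of its inner face, the long upright face looking to -y (at x = -100, y = +150 mm in the fence's frame); the bar runs 100 mm either way in x. The blank's 120 mm side seats along this face, its centre then 50 mm from it.
- collar: Bystander: steel ring, 72 mm wide, 20 mm high; origin at the centre of its underside.
- wax: Bystander: jar, 68 mm wide, 75 mm high; origin at the centre of its underside.
- disc: Bystander: round flat wooden blank 84 mm wide, 24 mm high, behind the fence; origin at the centre of its underside.
- bowl: Bystander: small turned bowl, 120 mm wide, 50 mm high; origin at the centre of its underside.
- mallet: Bystander: hammer lying on the bench, about 260 mm long.
- key: Bystander: wrench lying on the bench, about 180 mm long.
- knobblank: Bystander: turned dark knob, 44 mm wide, 62 mm high; origin at the centre of its underside.
Not all that is in view belongs to the job. Leave any black, orange or yellow look-alike of the blank alone.

How it is judged:
On the way, in this order (a step that is already met when the one before it is completed fails the run):
1. the blank stands on its edge, tilted 40 to 109 degrees, in touch with or just off the back plate (angle between blank's own z axis and vertical between 0.7 and 1.9 rad and x of blank in the frame of jig above -0.06 m), for 0.1 s.
2. the blank lies flat, recess up (angle between blank's own z axis and vertical above 3.05 rad and linear speed of blank below 0.05 m/s), for 0.1 s.
3. the blank, recess up, is pressed against the side stop with more than 6 N (angle between blank's own z axis and vertical above 3.05 rad and contact force between blank and sidestop above 6 N), for 0.15 s.
At the end, for the whole second after the job is handed in: The blank lies flat (within 3 degrees) and still, recess up, its 120 mm side against the side stop's inner face (gap under 3 mm, parallel within 0.05 rad), its centre 50 to 160 mm in front of the foot line of the back plate, and nothing holds it (angle between blank's own z axis and vertical above 3.09 rad and y of blank in the frame of sidestop between -0.053 and -0.048 m and angle between the x axis of blank and the x axis of sidestop, either way round below 0.05 rad and x of blank in the frame of jig between -0.16 and -0.05 m and linear speed of blank below 0.01 m/s); the robot touches nothing.
It fails at once if the blank is pressed against the side stop with more than 13 N (contact force between blank and sidestop above 13 N).
It fails at once if the blank is shoved against the fence with more than 25 N (contact force between blank and jig above 25 N).
It fails at once if another thing on the bench is moved by more than 20 mm (distance of any of collar, wax, disc, bowl, mallet, key, knobblank from where it was at the start of the episode above 0.02 m).
It also fails if it takes over 72 s, if anything falls off the work surface, if the arm or the gripper's body presses on something with over 40 N, if the wrist force passes 120 N, or if a joint passes its speed limit or range.

### The arm

A 6-joint arm with a two-finger parallel gripper is mounted at the origin on the work surface. World frame = base frame: x ahead of the robot, y to its left, z up, the work surface at z = 0. Lengths are in m, angles in rad, forces in N, time in s.
With the tool pointing down it reaches from about 0.275 to 0.825 m from the base axis. Payload 5.2 kg.
Tool frame: the origin (TCP) lies where the fingers leave the gripper's body, on its centre line; the fingertips stand 84 mm ahead of it and the grasp point (between the pads) lies 65 mm ahead of it (r.grip_depth is the z of the grasp point in the tool frame, in m); z points along the fingers, y is the direction in which the jaws open and shut (so a half turn about z gives the same grasp; the last joint's range is limited). The gripper opens to 93 mm and grips with 3 to 60 N. Pads are 15 mm wide; open, the fingers measure 128 mm over their backs; the gripper's body (75 mm by 188 mm) begins 65 mm behind the grasp point.
Start: joints at [-1.417, 0.259, 1.535, -0, 1.348, -0.203], TCP at [0.192, -0.515, 0.303] pointing down, gripper open.
Joint ranges: [-3.14, 3.14], [-0.91, 2.08], [0.19, 2.58], [-1.22, 4.36], [0.22, 2.71], [-3.12, 3.12]. Speed limits (rad/s): [2.57, 2.57, 3.14, 3.14, 3.14, 3.14].

### API

Orientations are given as a unit quaternion [w, x, y, z].
In Python, from bench import r gives the robot as it stands.
- The arm moves only by the tool move_arm, never from a script. Its argument "increments" is a list of rows, each a list of 3 entries, a list of its own where there are three numbers: the shift along the world's x, y, z in mm, then the turn about the world's z in rad, then the opening, from 0 (shut) to 1 (fully open). In form: [[[tx, ty, tz], spin, gripper], ...]. A call has 1 to 20 rows; each row is the pose to reach, as a shift and turn from the pose measured when the call began; what a row does not reach only later rows make up. A row lasts 1/8 s, in which the tool goes at most 62.5 mm and 10.7 degrees, less where a joint would pass 70% of its speed; a pose out of reach is approached as far as the arm can. A call with a gripper value outside its range is refused whole. The fingers move at their own pace and stop on an object; the grip force is fixed at half the most. Time passes only in rows, so rows that repeat a pose let the fingers close. It gives the time, the measured TCP pose, the force and the opening at its end, in the units of the state.
- r.observe(): the state, without advancing time (a new reading comes with each control period).
- r.snapshot(name): name is "scene" or "top" or "wrist"; returns a dict with "img" (480x640x3 uint8, red, green, blue), "K" (3x3 intrinsics, pixels), "cam_to_world" (4x4, takes a point from camera to world coordinates). Camera axes: x right, y down, z forward; pixel columns grow to the right and rows downward; lengths in m; the calibration is good to about 2 mm. A picture is of the moment at which its call begins. There is no depth.
- r.hand_in(): hands the job in, once; it reports no verdict.
Trained networks look in the newest picture that a camera, given by its name, has taken for a name from the list of things; names that differ only in an ending like _2 or _b are one class to them, and where a whole thing is asked for, a point or a joint stands for the part that bears it (a point fixed in the world has none). Each returns a list of dicts, best first, with "p" (0 to 1); they miss things now and then, are a little off and sometimes report something else, mostly with a low value. They report only what shows in the picture. A call takes as long as a camera call. They do not tell look-alikes from the thing itself.
- r.find_in(camera, name): "xy" ([column, row] as shares, 0 to 1, of the picture: columns of its width, rows of its height, amid what is visible of it).
- r.landmark_of(camera, name): "xy" ([column, row] as shares, 0 to 1, of the picture: columns of its width, rows of its height: a listed point, or the origin of a listed thing).
The state is a dict: "t": time; "q": joint angles; "joint_vel": joint speeds; "joint_efforts": joint torques, N m; "eef_pos": TCP position; "orientation": TCP orientation; "ft_force": force on the tool from outside, world axes, zero at the start; "torque": the same for the moment, N m; "finger_gap": finger opening in m.
Only numpy, scipy, OpenCV 4.12 (cv2) and the standard library are available. Lean on these libraries where they do the work, as an engineer would, in place of code of your own. Each camera call takes 0.05 s, during which the arm holds its last target.

## Working session

There is one attempt and no reset: what is moved stays moved. The work goes in short steps, Python scripts to look and compute and a tool call to move; the robot and the scene stay as the last step left them, time stands still between calls to the robot, and variables do not carry over. Pictures are saved under pics/ and viewed, and the job is handed in when it is done.

Besides the shell and the picture viewer there is one more tool, called after "Call:" as name(argument=value, ...) on one line, values as JSON. move_arm: Moves the arm, as the interface text tells. Its arguments: {"type":"object","properties":{"increments":{"type":"array","items":{"type":"array"}}},"required":["increments"]}

```bash
ls; mkdir -p pics; python3 - <<'E'
from bench import r
import cv2
for n in ["scene","top","wrist"]:
    s=r.snapshot(n); cv2.imwrite(f"pics/{n}0.png",s["img"][:,:,::-1]); print(n,s["K"].tolist(),s["cam_to_world"].round(4).tolist())
    for th in ["blank","jig","plate_top","plate_foot","sidestop"]:
        print(th,[(round(d["p"],2),[round(v,4) for v in d["xy"]]) for d in r.landmark_of(n,th)][:4])
print(r.observe())
E
```

```text
pics
scene [[470.1554208647368, 0.0, 321.7637945881185], [0.0, 470.1554208647368, 252.54014945875127], [0.0, 0.0, 1.0]] [[-0.4767, 0.5864, -0.6549, 1.3613], [0.8789, 0.3332, -0.3414, 0.4199], [0.0181, -0.7383, -0.6742, 0.9251], [0.0, 0.0, 0.0, 1.0]]
blank [(0.9, [0.4531, 0.4188]), (0.74, [0.6847, 0.4962]), (0.57, [0.5094, 0.5219])]
jig [(0.72, [0.4647, 0.5706])]
plate_top [(0.67, [0.4511, 0.554])]
plate_foot [(0.94, [0.4684, 0.571])]
sidestop [(0.63, [0.5708, 0.5787])]
top [[566.62896185853, 0.0, 322.469139990003], [0.0, 566.62896185853, 237.8657008837194], [0.0, 0.0, 1.0]] [[0.0184, -0.9962, 0.0857, 0.3677], [-0.9998, -0.0178, 0.0085, -0.0089], [-0.007, -0.0858, -0.9963, 1.5089], [0.0, 0.0, 0.0, 1.0]]
blank [(0.89, [0.6569, 0.6527]), (0.65, [0.3678, 0.6829]), (0.58, [0.5281, 0.5154])]
jig [(0.67, [0.5456, 0.4442])]
plate_top [(0.68, [0.547, 0.3983])]
plate_foot [(0.93, [0.545, 0.4454])]
sidestop [(0.58, [0.4473, 0.5125])]
wrist [[382.2882799996466, 0.0, 313.79199113171506], [0.0, 382.2882799996466, 238.6292906750096], [0.0, 0.0, 1.0]] [[0.3494, -0.9097, -0.2246, 0.2533], [-0.937, -0.3392, -0.0837, -0.4931], [-0.0001, 0.2397, -0.9708, 0.3848], [0.0, 0.0, 0.0, 1.0]]
blank []
jig []
plate_top []
plate_foot []
sidestop []
{'t': 0.9, 'q': array([-1.41683671e+00,  2.58569321e-01,  1.53500624e+00, -1.78660623e-07,
        1.34798610e+00, -2.02746029e-01]), 'joint_vel': array([-0.0015074 ,  0.00106562,  0.00145512, -0.00072828, -0.00028896,
        0.00026118]), 'joint_efforts': array([ 8.43097878e-04, -4.37179291e+01, -2.84308881e+01,  7.19510950e-02,
        3.07298731e-02,  1.59804415e-05]), 'eef_pos': array([ 0.1921044 , -0.51536408,  0.30276676]), 'orientation': array([ 1.54897679e-05,  9.84137248e-01,  1.77408784e-01, -4.65068420e-07]), 'ft_force': array([-0.33348256, -0.11938995,  0.72238144]), 'torque': array([-0.062895  ,  0.00894657,  0.06746443]), 'finger_gap': 0.09295844665209944}
```

View pics/scene0.png

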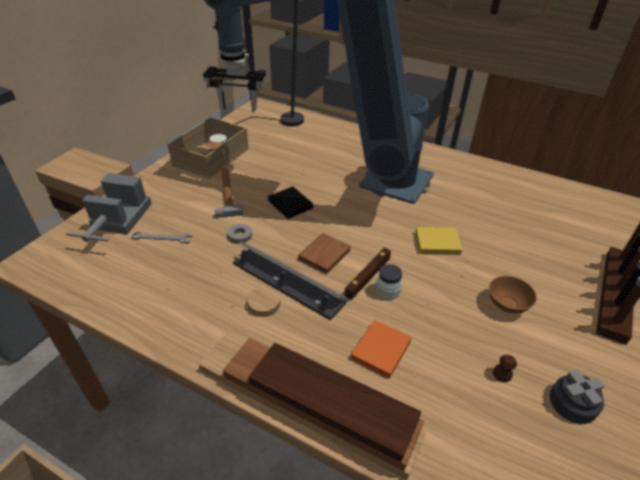

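View pics/top0.png

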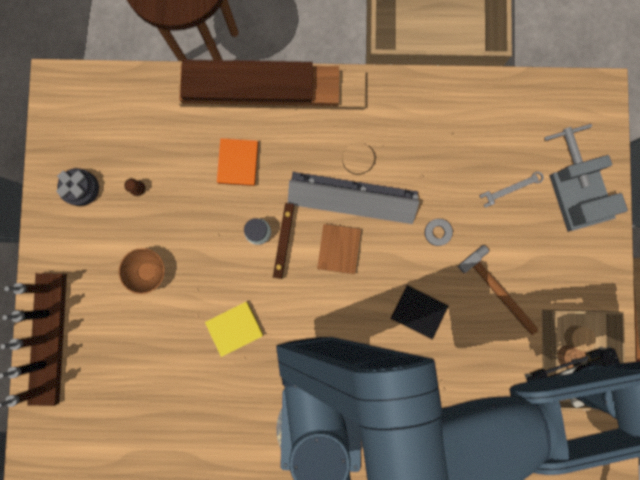

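The scene view shows the brown blank at about (325,252), the fence at about (290,283) and the side stop at (370,272). In the top view they are at (340,248), (352,200) and (284,240). The black, orange and yellow squares are decoys. I'll zoom in for accurate corners.

```bash
python3 - <<'E'
import cv2
a=cv2.imread("pics/top0.png")[160:300,230:460]; cv2.imwrite("pics/topc.png",cv2.resize(a,None,fx=3.4,fy=3.4,interpolation=cv2.INTER_CUBIC))
a=cv2.imread("pics/scene0.png")[215:325,220:410]; cv2.imwrite("pics/scenec.png",cv2.resize(a,None,fx=4,fy=4,interpolation=cv2.INTER_CUBIC))
E
```

```text
(no output)
```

View pics/topc.png

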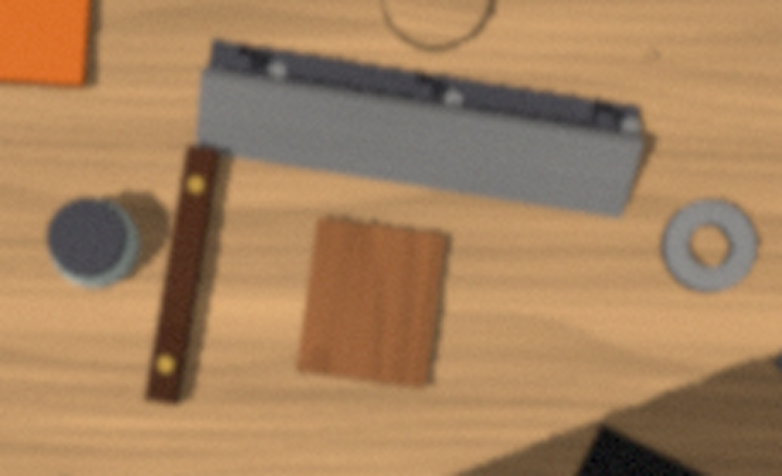

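View pics/scenec.png

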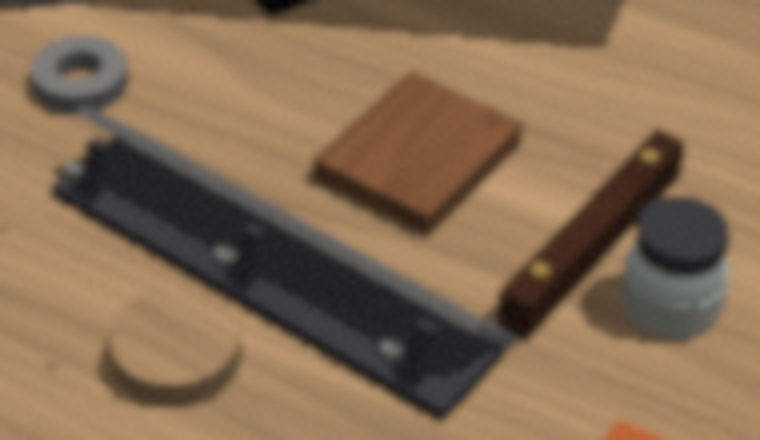

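```bash
cat > h.py <<'E'
import numpy as np, cv2
from scipy.optimize import least_squares
cams={}
def proj(s,P):
    T=np.linalg.inv(s["cam_to_world"]); p=(T[:3,:3]@np.asarray(P).T).T+T[:3,3]
    q=(s["K"]@p.T).T; return q[:,:2]/q[:,2:]
def ray(s,px,z):
    d=s["cam_to_world"][:3,:3]@np.linalg.inv(s["K"])@np.array([*px,1.]); o=s["cam_to_world"][:3,3]
    return o+d*(z-o[2])/d[2]
def pose(v,P):
    c,s=np.cos(v[2]),np.sin(v[2]); P=np.asarray(P,float)
    return np.c_[v[0]+c*P[:,0]-s*P[:,1], v[1]+s*P[:,0]+c*P[:,1], P[:,2]]
E
python3 - <<'E'
from bench import r
from h import *
T=r.snapshot("top"); S=r.snapshot("scene")
np.savez("cams.npz",TK=T["K"],TC=T["cam_to_world"],SK=S["K"],SC=S["cam_to_world"])
t=lambda x,y:(230+(x+.5)/3.4-.5,160+(y+.5)/3.4-.5)
s=lambda x,y:(220+(x+.5)/4-.5,215+(y+.5)/4-.5)
J=.001*np.array([[51,170,61],[51,-170,61],[0,170,0],[0,-170,0]])
B=.001*np.array([[0,150,34],[0,174,34],[-200,174,34],[-200,150,34]])
jt=[t(207,68),t(645,137),t(200,147),t(620,214)]
bt=[t(222,151),t(190,147),t(147,398),t(180,403)]
js=[s(85,108),s(515,345)]
bs=[s(500,293),s(528,318),s(682,147),s(655,132)] # inner far? 
def f(v):
    return np.r_[(proj(T,pose(v,J))-jt).ravel(),(proj(T,pose(v,B))-bt).ravel()]
r1=least_squares(f,[.5,-.05,0],loss='soft_l1'); print("fence top",r1.x,r1.fun.round(1))
print("scene pred J",(proj(S,pose(r1.x,J))-(220,215))*4,"\nB",(proj(S,pose(r1.x,B))-(220,215))*4)
f2=lambda v:np.r_[f(v),(proj(S,pose(v,J[:2]))-js).ravel()]
r2=least_squares(f2,r1.x,loss='soft_l1'); print("both",r2.x,r2.fun.round(1))
# blank top face
q=[t(320,217),t(447,233),t(430,385),t(300,370)]
qs=[s(412,72),s(522,124),s(425,222),s(315,165)]
for z in (.022,):
    W=np.array([ray(T,p,z) for p in q]); print(W.round(4), [np.linalg.norm(W[i]-W[i-1]).round(4) for i in range(4)])
    Ws=np.array([ray(S,p,z) for p in qs]); print(Ws.round(4), [np.linalg.norm(Ws[i]-Ws[i-1]).round(4) for i in range(4)])
C=.001*np.array([[60,50,22],[60,-50,22],[-60,-50,22],[-60,50,22]])
g=lambda v:(proj(T,pose(v,C))-q).ravel()
b=least_squares(g,[.4,0,0]).x; print("blank",b,g(b).round(1))
c,sn=np.cos(r2.x[2]),np.sin(r2.x[2]); d=b[:2]-r2.x[:2]; print("blank in jig",c*d[0]+sn*d[1],-sn*d[0]+c*d[1],b[2]-r2.x[2])
v=r2.x
for n in ["top","scene"]:
    cs={"top":T,"scene":S}[n]
    for th,z in [("collar",0),("wax",0),("disc",0),("plate_foot",0),("plate_top",.061),("sidestop",0),("mallet",.01),("knobblank",0),("bowl",0),("blank",.011)]:
        for dd in r.landmark_of(n,th)[:3]:
            w=ray(cs,(dd["xy"][0]*640-.5,dd["xy"][1]*480-.5),z); e=w[:2]-v[:2]
            print(n,th,round(dd["p"],2),w.round(3),"jig",(c*e[0]+sn*e[1]).round(3),(-sn*e[0]+c*e[1]).round(3))
E
```

```text
fence top [ 0.56569893 -0.06990726 -0.13489292] [-1.1  1.1  0.4  0.5 -0.5  0.6  1.3 -0.  -0.4 -1.3  0.  -1.5  0.5  0.
 -0.1 -0.1]
scene pred J [[471.78096296 319.37305724]
 [ 71.60505445 101.40973438]
 [512.05235564 336.39686485]
 [128.43806731 127.96829542]] 
B [[489.45955239 287.49196359]
 [520.12777164 303.84637858]
 [676.242416   138.93560606]
 [647.13589014 125.30084827]]
both [ 0.56552123 -0.07005631 -0.13578688] [-1.000e+00  1.100e+00  4.000e-01  6.000e-01 -5.000e-01  6.000e-01
  1.400e+00  1.000e-01 -3.000e-01 -1.300e+00  1.000e-01 -1.500e+00
  5.000e-01  0.000e+00 -1.000e-01 -0.000e+00  9.700e+01  5.320e+01
 -1.105e+02 -6.060e+01]
[[ 0.5337  0.0011  0.022 ]
 [ 0.523  -0.0976  0.022 ]
 [ 0.4051 -0.086   0.022 ]
 [ 0.4148  0.0144  0.022 ]] [np.float64(0.1197), np.float64(0.0993), np.float64(0.1185), np.float64(0.1008)]
[[ 0.4053 -0.0771  0.022 ]
 [ 0.4173  0.0201  0.022 ]
 [ 0.5413  0.0065  0.022 ]
 [ 0.529  -0.0881  0.022 ]] [np.float64(0.1242), np.float64(0.0979), np.float64(0.1247), np.float64(0.0954)]
blank [ 0.46914563 -0.04200105 -0.10367059] [-0.1 -0.1  0.1 -0.3 -0.2  0
[... 1015 characters left out ...]
47 0.009
scene plate_foot 0.65 [ 0.556 -0.076  0.   ] jig -0.008 -0.008
scene plate_foot 0.36 [ 0.448 -0.046  0.   ] jig -0.12 0.008
scene plate_top 0.58 [ 0.61  -0.071  0.061] jig 0.044 0.005
scene sidestop 0.82 [0.484 0.101 0.   ] jig -0.104 0.158
scene sidestop 0.2 [0.624 0.507 0.   ] jig -0.02 0.579
scene mallet 0.57 [ 0.388 -0.455  0.01 ] jig -0.123 -0.405
scene knobblank 0.81 [ 0.618  0.504 -0.   ] jig -0.025 0.576
scene bowl 0.93 [0.409 0.464 0.   ] jig -0.228 0.508
scene bowl 0.44 [ 0.625  0.507 -0.   ] jig -0.019 0.58
scene blank 0.96 [0.251 0.228 0.011] jig -0.352 0.252
scene blank 0.84 [ 0.31  -0.257  0.011] jig -0.228 -0.22
scene blank 0.61 [ 0.462 -0.042  0.011] jig -0.107 0.014
```

Call:
move_arm(increments=[[[17,39,0],-0.04,0.5],[[34,78,0],-0.08,0.5],[[51,117,0],-0.12,0.5],[[68,156,0],-0.16,0.5],[[85,195,0],-0.2,0.5],[[102,234,0],-0.25,0.5],[[120,273,0],-0.3,0.5],[[137,312,0],-0.35,0.5],[[154,351,0],-0.4,0.5],[[171,390,0],-0.45,0.5],[[188,429,0],-0.49,0.5],[[205,468,0],-0.49,0.5],[[205,468,0],-0.49,0.5],[[205,468,0],-0.49,0.5]])

```text
t: 3.75
eef_pos: [0.397, -0.0476, 0.3028]
orientation: [0.0, 0.998, -0.066, -0.0]
ft_force: [0.5, 0.6, -0.9]
finger_gap: 0.0467
```

```bash
python3 - <<'E'
from bench import r
import cv2
s=r.snapshot("wrist"); cv2.imwrite("pics/wrist1.png",s["img"][:,:,::-1]); print(s["cam_to_world"].round(4).tolist())
o=r.observe(); print({k:(v.round(4) if hasattr(v,'round') else v) for k,v in o.items()})
E
```

```text
[[-0.1317, -0.9623, -0.2378, 0.4618], [-0.9913, 0.1279, 0.0312, -0.0571], [0.0004, 0.2399, -0.9708, 0.3848], [0.0, 0.0, 0.0, 1.0]]
{'t': 3.8, 'q': array([-4.0080e-01, -2.0100e-02,  1.8580e+00, -5.0000e-04,  1.3037e+00,
        1.3037e+00]), 'joint_vel': array([-0.0164, -0.0003,  0.0011,  0.0028, -0.0003,  0.0028]), 'joint_efforts': array([ 6.43600e-01, -2.68867e+01, -2.80256e+01,  7.63000e-02,
       -6.30000e-02, -3.90000e-03]), 'eef_pos': array([ 0.3969, -0.048 ,  0.3027]), 'orientation': array([ 2.000e-04,  9.978e-01, -6.670e-02, -1.000e-04]), 'ft_force': array([ 0.1393, -0.0082,  0.0959]), 'torque': array([ 0.0284, -0.0101,  0.028 ]), 'finger_gap': 0.04660643205017262}
```

View pics/wrist1.png

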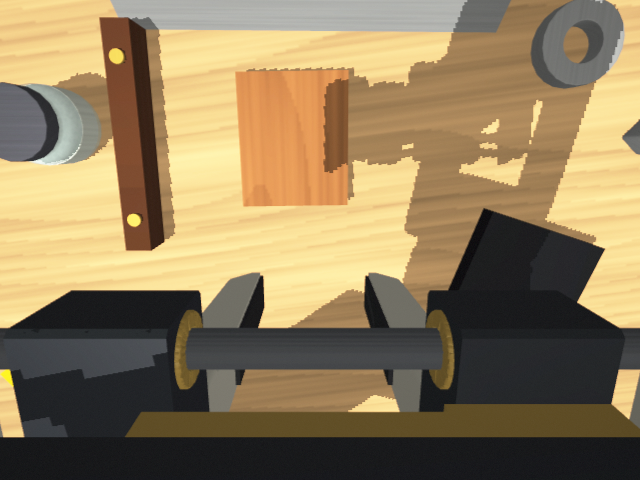

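```bash
python3 - <<'E'
from bench import r
from h import *
W=r.snapshot("wrist")
q=[(237,71),(349,68),(348,206),(244,206)]
C=.001*np.array([[60,50,22],[60,-50,22],[-60,-50,22],[-60,50,22]])
g=lambda v:(proj(W,pose(v,C))-q).ravel()
b=least_squares(g,[.4,0,0]).x; print("blank",b,g(b).round(1))
k=[(497,32),(101,17),(129,17),(152,250),(126,250),(164,241)]
J=.001*np.array([[0,-170,0],[0,174,34],[0,150,34],[-200,150,34],[-200,174,34],[-200,150,0]])
g=lambda v:(proj(W,pose(v,J))-k).ravel()
R=least_squares(g,[.566,-.07,-.13],loss='soft_l1'); j=R.x; print("jig",j,g(j).round(1))
F=[ray(W,p,0) for p in [(497,32),(165,29)]]; print(F, np.arctan2(F[1][0]-F[0][0],-(F[1][1]-F[0][1])))
c,s=np.cos(j[2]),np.sin(j[2]); d=b[:2]-j[:2]; print("blank in jig",c*d[0]+s*d[1],-s*d[0]+c*d[1],b[2]-j[2])
o=r.observe()['eef_pos']; d=o[:2]-j[:2]; print("tcp in jig",c*d[0]+s*d[1],-s*d[0]+c*d[1])
# finger tips location check
for t in np.array([[0,.023,.084],[0,-.023,.084]]): pass
E
```

```text
blank [ 0.46730748 -0.0406162  -0.12103757] [-0.8 -0.   0.6  1.5  0.3 -1.4 -0.2 -0.1]
jig [ 0.56192571 -0.06855705 -0.14223308] [-0.2  0.4 -0.9 -0.4  0.2 -0.1 -0.3  0.1  0.4 -0.1  1.1  0.3]
[array([ 0.53811749, -0.23705814,  0.        ]), array([0.58091004, 0.06333452, 0.        ])] 3.0000893572008827
blank in jig -0.09762349865753872 0.014246184193559353 0.021195513292089088
tcp in jig -0.16627824040492267 -0.003294398795415692
```

Wrist view: blank top face at (237,71)–(348,206), fence foot line near row 30 and the side stop at (101–165, 17–250). It agrees with the top view to within 2–4 mm. Next I'll move down on the robot's side of the blank.

Call:
move_arm(increments=[[[-21,21,0],0,0.5],[[-21,21,-40],0,0.5],[[-21,21,-85],0,0.5],[[-21,21,-130],0,0.5],[[-21,21,-170],0,0.5],[[-21,21,-195],0,0.5],[[-21,21,-205],-0.007,0.5],[[-21,21,-213],-0.007,0.5],[[-21,21,-213],-0.007,0.5],[[-21,21,-213],-0.007,0.5]])

```text
t: 5.1
eef_pos: [0.3764, -0.0275, 0.0904]
orientation: [0.0, 0.998, -0.071, 0.001]
ft_force: [-0.0, -0.4, -1.4]
finger_gap: 0.0464
```

```bash
python3 - <<'E'
from bench import r
import cv2
s=r.snapshot("wrist"); cv2.imwrite("pics/wrist2.png",s["img"][:,:,::-1])
o=r.observe(); print(o['eef_pos'],o['ft_force'],o['orientation'])
E
```

```text
[ 0.37636711 -0.02742429  0.09040514] [ 0.61976646 -1.14058741  0.24710012] [ 4.27884359e-04  9.97503180e-01 -7.06167213e-02  7.07659926e-04]
```

View pics/wrist2.png

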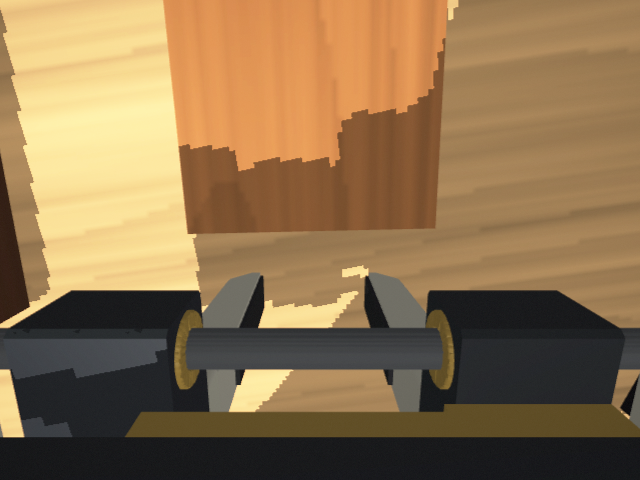

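Call:
move_arm(increments=[[[5,-1,0],0,0.5],[[10,-1,0],0,0.5],[[15,-2,0],0,0.5],[[20,-3,0],0,0.5],[[25,-3,0],0,0.5],[[30,-4,0],0,0.5],[[34,-5,0],0,0.5],[[38,-5,0],0,0.5]])

```text
t: 6.15
eef_pos: [0.4147, -0.0326, 0.0904]
orientation: [0.0, 0.998, -0.071, 0.001]
ft_force: [-1.1, -0.8, -1.3]
finger_gap: 0.0467
```

```bash
python3 - <<'E'
from bench import r
import cv2
s=r.snapshot("wrist"); cv2.imwrite("pics/wrist3.png",s["img"][:,:,::-1])
o=r.observe(); print(o['eef_pos'],o['ft_force'],o['orientation'])
E
```

```text
[ 0.41531848 -0.03267534  0.09047606] [0.28417125 0.47113355 0.23865347] [ 5.35270569e-04  9.97494105e-01 -7.07375547e-02  1.19269998e-03]
```

View pics/wrist3.png

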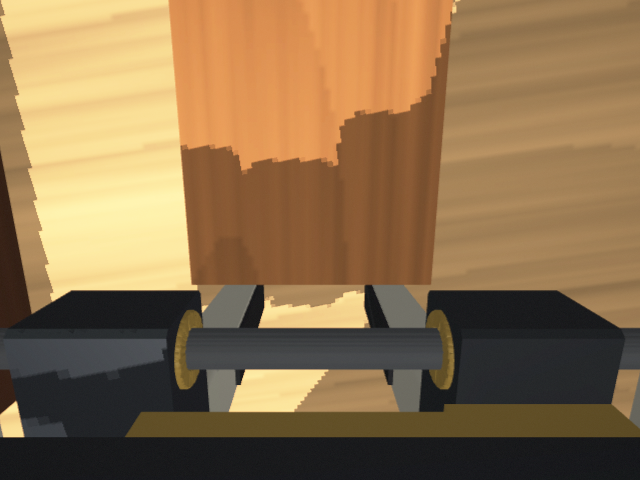

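Call:
move_arm(increments=[[[3,0,0],0,0.5],[[6,-1,0],0,0.5],[[9,-1,0],0,0.5],[[12,-2,0],0,0.5]])

```text
t: 6.7
eef_pos: [0.4272, -0.0346, 0.0905]
orientation: [0.0, 0.997, -0.071, 0.001]
ft_force: [-1.8, 0.4, 1.7]
finger_gap: 0.0465
```

Call:
move_arm(increments=[[[2,0,0],0,0.5],[[4,0,0],0,0.5]])

```text
t: 6.95
eef_pos: [0.4312, -0.0346, 0.0905]
orientation: [0.0, 0.997, -0.071, 0.001]
ft_force: [-2.3, -0.1, 1.7]
finger_gap: 0.0466
```

Call:
move_arm(increments=[[[2,0,0],0,0.5],[[3,0,0],0,0.5]])

```text
t: 7.2
eef_pos: [0.4345, -0.0346, 0.0905]
orientation: [0.0, 0.998, -0.071, 0.001]
ft_force: [-0.8, -0.6, 0.4]
finger_gap: 0.0464
```

Call:
move_arm(increments=[[[1,0,0],0,0.5],[[2,0,0],0,0.5]])

```text
t: 7.45
eef_pos: [0.4365, -0.0346, 0.0905]
orientation: [0.0, 0.997, -0.071, 0.001]
ft_force: [-1.5, -0.3, -0.4]
finger_gap: 0.0468
```

Call:
move_arm(increments=[[[1,0,0],0,0.5],[[2,-1,0],0,0.5]])

```text
t: 7.7
eef_pos: [0.4373, -0.035, 0.0902]
orientation: [-0.0, 0.998, -0.071, -0.001]
ft_force: [-5.3, 2.6, 4.3]
finger_gap: 0.0464
```

Call:
move_arm(increments=[[[1,0,0],0,0.5],[[2,0,0],0,0.5]])

```text
t: 7.95
eef_pos: [0.4379, -0.0347, 0.09]
orientation: [-0.0, 0.998, -0.07, -0.002]
ft_force: [-8.3, -0.9, 6.2]
finger_gap: 0.0465
```

Call:
move_arm(increments=[[[1,0,0],0,0.5],[[2,0,0],0,0.5]])

```text
t: 8.2
eef_pos: [0.4385, -0.0344, 0.0898]
orientation: [-0.0, 0.998, -0.07, -0.004]
ft_force: [-8.4, -1.4, 6.5]
finger_gap: 0.0464
```

Call:
move_arm(increments=[[[1,0,0],0,0.5],[[2,0,0],0,0.5]])

```text
t: 8.45
eef_pos: [0.4391, -0.0342, 0.0896]
orientation: [-0.001, 0.998, -0.07, -0.006]
ft_force: [-8.6, -1.4, 6.5]
finger_gap: 0.0467
```

Call:
move_arm(increments=[[[1,0,0],0,0.5],[[2,-1,0],0,0.5]])

```text
t: 8.7
eef_pos: [0.4395, -0.0345, 0.0893]
orientation: [-0.001, 0.998, -0.07, -0.008]
ft_force: [-7.0, 2.5, 6.0]
finger_gap: 0.0462
```

Call:
move_arm(increments=[[[2,0,0],0,0.5],[[3,0,0],0,0.5]])

```text
t: 8.95
eef_pos: [0.4405, -0.034, 0.089]
orientation: [-0.002, 0.997, -0.07, -0.01]
ft_force: [-10.7, -0.0, 9.4]
finger_gap: 0.0466
```

Call:
move_arm(increments=[[[2,0,0],0,0.5],[[3,0,0],0,0.5]])

```text
t: 9.2
eef_pos: [0.4415, -0.0337, 0.0888]
orientation: [-0.002, 0.997, -0.07, -0.012]
ft_force: [-10.0, -0.7, 9.5]
finger_gap: 0.0463
```

```bash
python3 - <<'E'
from bench import r
import cv2,numpy as np
s=r.snapshot("wrist"); cv2.imwrite("pics/wrist4.png",s["img"][:,:,::-1])
a=r.snapshot("scene")["img"][215:325,220:410,::-1]; cv2.imwrite("pics/scene4.png",cv2.resize(a,None,fx=4,fy=4,interpolation=cv2.INTER_CUBIC))
o=r.observe(); print(o['eef_pos'],o['ft_force'],o['orientation'],o['torque'])
from scipy.spatial.transform import Rotation as R
q=o['orientation'];print(R.from_quat(q[[1,2,3,0]]).as_matrix().round(4))
E
```

```text
[ 0.44150434 -0.03363642  0.08876987] [-8.69140349  0.1267704   7.9504996 ] [-0.00190378  0.99748629 -0.06975106 -0.01233924] [-0.06920925  1.55167417 -0.02496077]
[[ 0.99   -0.1392 -0.0244]
 [-0.1391 -0.9903  0.0055]
 [-0.0249 -0.0021 -0.9997]]
```

View pics/wrist4.png

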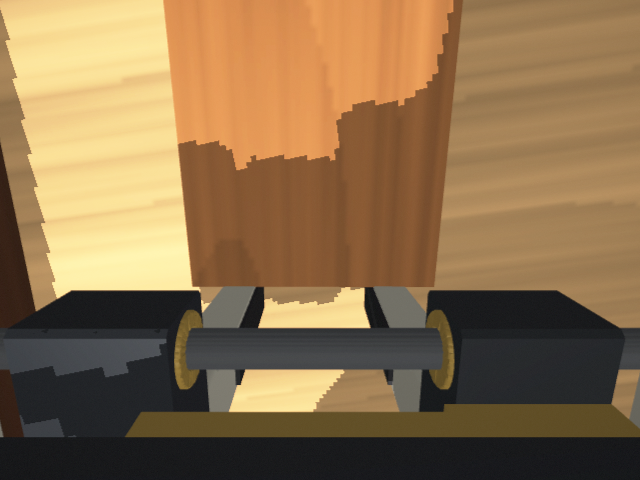

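View pics/scene4.png

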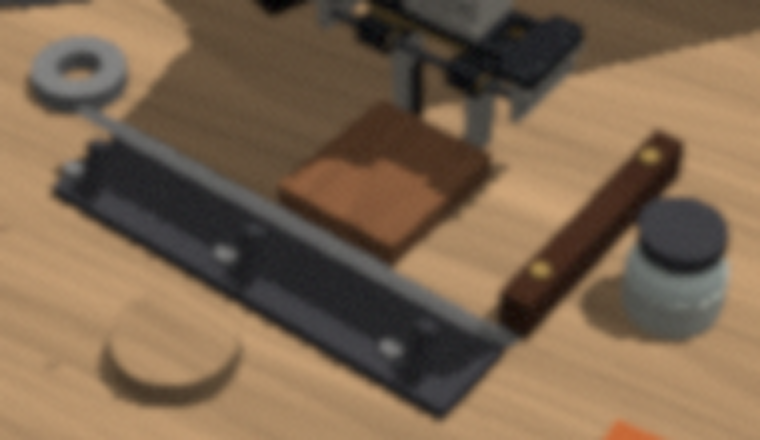

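Call:
move_arm(increments=[[[1,0,2],0,0.5],[[2,0,2],0,0.5],[[3,0,2],0,0.5]])

```text
t: 9.68
eef_pos: [0.4448, -0.0337, 0.0907]
orientation: [-0.002, 0.997, -0.07, -0.012]
ft_force: [-2.6, -0.1, -0.8]
finger_gap: 0.0462
```

Call:
move_arm(increments=[[[1,0,0],0,0.5],[[2,0,0],0,0.5],[[3,0,0],0,0.5]])

```text
t: 10.05
eef_pos: [0.448, -0.0337, 0.0907]
orientation: [-0.002, 0.997, -0.07, -0.012]
ft_force: [-2.3, -0.1, -0.9]
finger_gap: 0.0463
```

Call:
move_arm(increments=[[[1,0,0],0,0.5],[[2,-1,0],0,0.5],[[3,-1,0],0,0.5]])

```text
t: 10.42
eef_pos: [0.4511, -0.0348, 0.0907]
orientation: [-0.002, 0.997, -0.07, -0.012]
ft_force: [-2.5, 0.3, -1.3]
finger_gap: 0.0466
```

Call:
move_arm(increments=[[[1,0,0],0,0.5],[[3,0,0],0,0.5],[[4,-1,0],0,0.5],[[6,-1,0],0,0.5],[[7,-1,0],0,0.5]])

```text
t: 11.05
eef_pos: [0.4583, -0.0358, 0.0908]
orientation: [-0.002, 0.997, -0.07, -0.012]
ft_force: [-1.5, 0.4, -0.5]
finger_gap: 0.0465
```

```bash
python3 - <<'E'
from bench import r
import cv2,numpy as np
s=r.snapshot("wrist"); cv2.imwrite("pics/wrist5.png",s["img"][:,:,::-1])
a=r.snapshot("scene")["img"][215:325,220:410,::-1]; cv2.imwrite("pics/scene5.png",cv2.resize(a,None,fx=4,fy=4,interpolation=cv2.INTER_CUBIC))
o=r.observe(); print(o['eef_pos'],o['ft_force'],o['orientation'],o['torque'])
E
```

```text
[ 0.45836695 -0.03583367  0.09076346] [-1.72718411 -0.72235555 -0.80807874] [-0.00182805  0.99748639 -0.06984922 -0.01177476] [ 0.06725637  0.21429929 -0.04183435]
```

View pics/scene5.png

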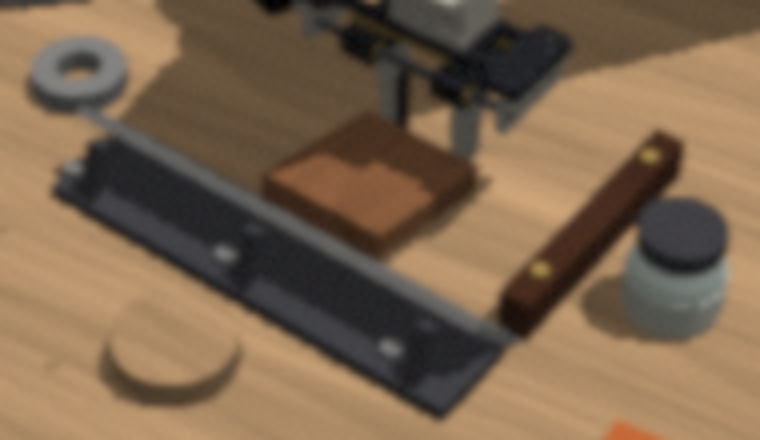

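View pics/wrist5.png

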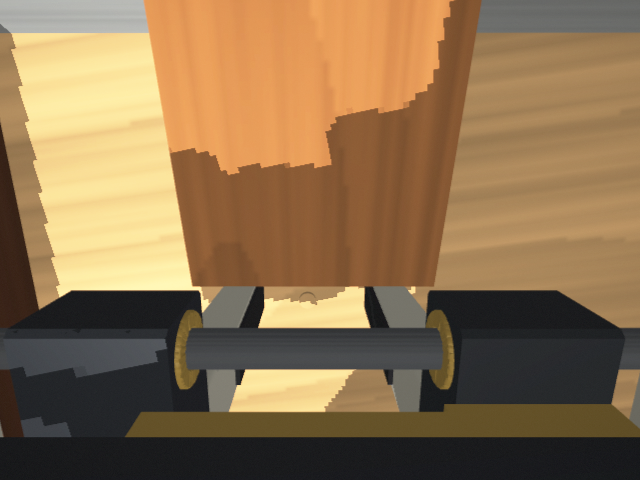

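The scene and wrist views show the blank climbing the plate squarely, so I'll keep pushing.

Call:
move_arm(increments=[[[2,0,0],0,0.5],[[4,0,0],0,0.5],[[6,-1,0],0,0.5],[[8,-1,0],0,0.5],[[10,-1,0],0,0.5]])

```text
t: 11.78
eef_pos: [0.4685, -0.0369, 0.0907]
orientation: [-0.002, 0.997, -0.07, -0.012]
ft_force: [-1.3, 0.7, -0.5]
finger_gap: 0.0466
```

Call:
move_arm(increments=[[[2,0,0],0,0.5],[[4,-1,0],0,0.5],[[6,-1,0],0,0.5],[[8,-1,0],0,0.5],[[10,-2,0],0,0.5]])

```text
t: 12.4
eef_pos: [0.4787, -0.0388, 0.0908]
orientation: [-0.002, 0.997, -0.07, -0.012]
ft_force: [-1.8, 0.7, -0.4]
finger_gap: 0.0465
```

Call:
move_arm(increments=[[[2,0,0],0,0.5],[[4,-1,0],0,0.5],[[6,-1,0],0,0.5],[[8,-1,0],0,0.5],[[10,-1,0],0,0.5]])

```text
t: 13.02
eef_pos: [0.4888, -0.0398, 0.0908]
orientation: [-0.002, 0.997, -0.07, -0.012]
ft_force: [-1.1, -0.0, 0.2]
finger_gap: 0.0467
```

```bash
python3 - <<'E'
from bench import r
import cv2,numpy as np
s=r.snapshot("wrist"); cv2.imwrite("pics/wrist6.png",s["img"][:,:,::-1])
a=r.snapshot("scene")["img"][215:325,220:410,::-1]; cv2.imwrite("pics/scene6.png",cv2.resize(a,None,fx=4,fy=4,interpolation=cv2.INTER_CUBIC))
E
```

```text
(no output)
```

View pics/scene6.png

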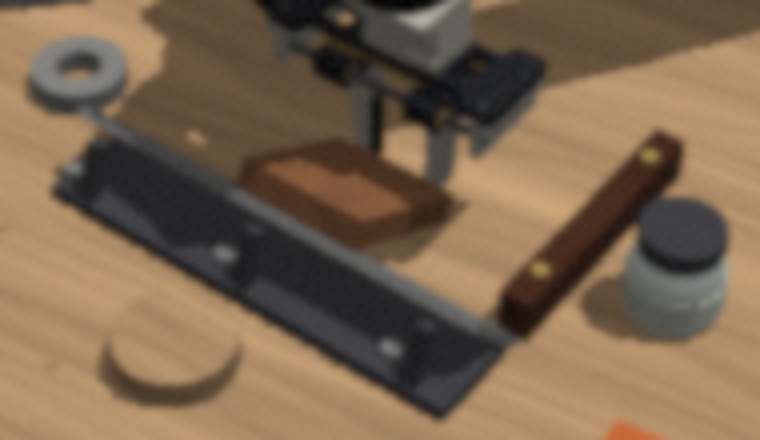

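View pics/wrist6.png

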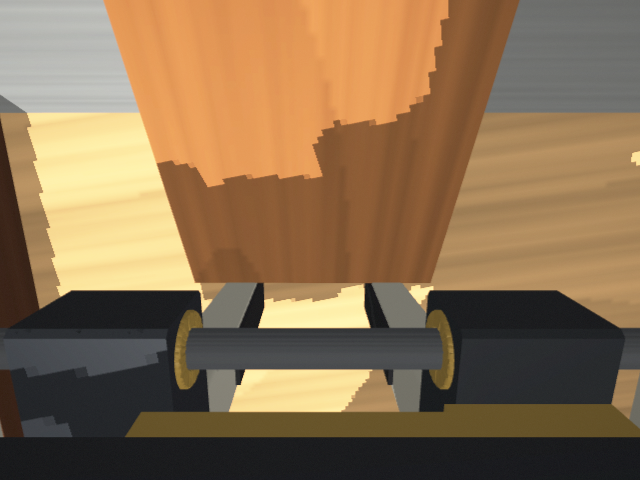

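Call:
move_arm(increments=[[[2,0,0],0,0.5],[[4,-1,0],0,0.5],[[6,-1,0],0,0.5],[[8,-1,0],0,0.5],[[10,-1,0],0,0.5],[[12,-2,0],0,0.5]])

```text
t: 13.88
eef_pos: [0.5012, -0.0418, 0.0909]
orientation: [-0.002, 0.998, -0.07, -0.011]
ft_force: [-1.3, -0.1, -0.9]
finger_gap: 0.0466
```

Call:
move_arm(increments=[[[2,0,0],0,0.5],[[4,-1,0],0,0.5],[[6,-1,0],0,0.5],[[8,-1,0],0,0.5],[[10,-1,0],0,0.5],[[12,-2,0],0,0.5]])

```text
t: 14.62
eef_pos: [0.5133, -0.0438, 0.0908]
orientation: [-0.002, 0.998, -0.07, -0.012]
ft_force: [-0.2, 0.7, -1.1]
finger_gap: 0.0465
```

Call:
move_arm(increments=[[[2,0,0],0,0.5],[[4,-1,0],0,0.5],[[6,-1,0],0,0.5],[[8,-1,0],0,0.5]])

```text
t: 15.12
eef_pos: [0.5214, -0.0448, 0.0908]
orientation: [-0.002, 0.998, -0.07, -0.012]
ft_force: [-1.1, -0.7, -0.2]
finger_gap: 0.0465
```

```bash
python3 - <<'E'
from bench import r
import cv2,numpy as np
s=r.snapshot("wrist"); cv2.imwrite("pics/wrist7.png",s["img"][:,:,::-1])
a=r.snapshot("scene")["img"][215:325,220:410,::-1]; cv2.imwrite("pics/scene7.png",cv2.resize(a,None,fx=4,fy=4,interpolation=cv2.INTER_CUBIC))
E
```

View pics/scene7.png

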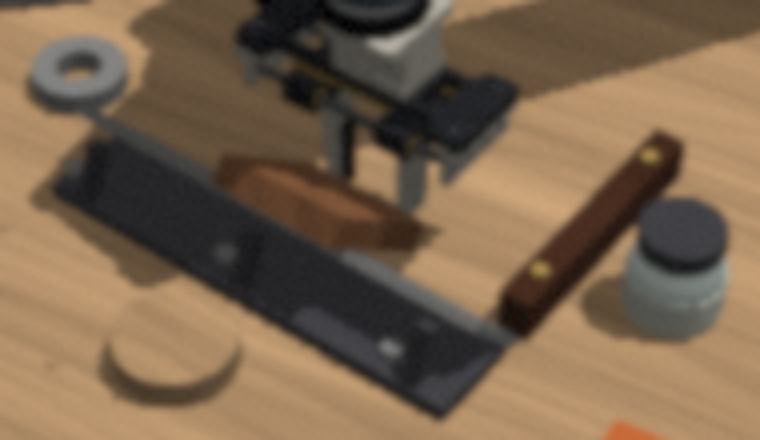

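View pics/wrist7.png

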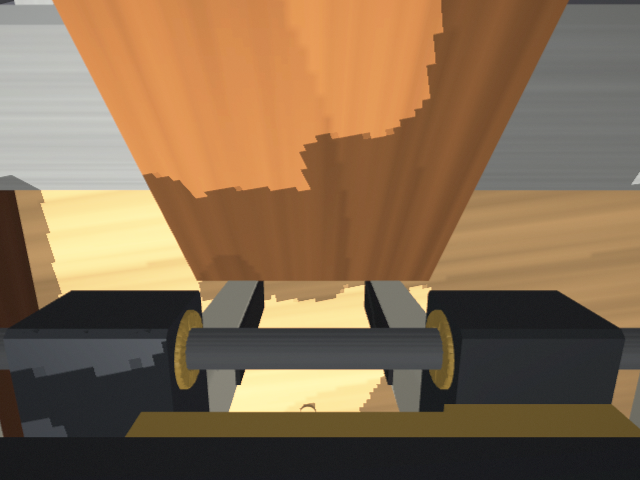

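Call:
move_arm(increments=[[[2,0,0],0,0.5],[[4,-1,0],0,0.5],[[6,-1,0],0,0.5],[[8,-1,0],0,0.5]])

```text
t: 15.72
eef_pos: [0.5297, -0.0459, 0.0909]
orientation: [-0.002, 0.998, -0.07, -0.011]
ft_force: [-0.8, 0.7, -1.0]
finger_gap: 0.0462
```

Call:
move_arm(increments=[[[1,0,0],0,0.5],[[2,0,0],0,0.5],[[3,0,0],0,0.5]])

```text
t: 16.1
eef_pos: [0.5327, -0.0458, 0.0909]
orientation: [-0.002, 0.998, -0.07, -0.011]
ft_force: [-1.0, 0.2, -0.5]
finger_gap: 0.0465
```

Call:
move_arm(increments=[[[1,0,0],0,0.5],[[2,-1,0],0,0.5]])

```text
t: 16.35
eef_pos: [0.5348, -0.0468, 0.0909]
orientation: [-0.002, 0.998, -0.07, -0.011]
ft_force: [-1.3, -0.3, -0.6]
finger_gap: 0.0468
```

Call:
move_arm(increments=[[[1,0,0],0,0.5],[[2,0,0],0,0.5]])

```text
t: 16.6
eef_pos: [0.5368, -0.0468, 0.0908]
orientation: [-0.002, 0.998, -0.07, -0.011]
ft_force: [-1.1, -0.7, -0.6]
finger_gap: 0.0467
```

Call:
move_arm(increments=[[[1,0,0],0,0.5],[[2,0,0],0,0.5]])

```text
t: 16.85
eef_pos: [0.5389, -0.0468, 0.0908]
orientation: [-0.002, 0.998, -0.07, -0.011]
ft_force: [-1.1, -0.3, -0.2]
finger_gap: 0.0465
```

Call:
move_arm(increments=[[[1,0,0],0,0.5],[[2,-1,0],0,0.5]])

```text
t: 17.1
eef_pos: [0.541, -0.0478, 0.0908]
orientation: [-0.002, 0.998, -0.07, -0.011]
ft_force: [0.1, 0.8, -0.3]
finger_gap: 0.0464
```

```bash
python3 - <<'E'
from bench import r
import cv2,numpy as np
s=r.snapshot("wrist"); cv2.imwrite("pics/wrist8.png",s["img"][:,:,::-1])
a=r.snapshot("scene")["img"][215:325,220:410,::-1]; cv2.imwrite("pics/scene8.png",cv2.resize(a,None,fx=4,fy=4,interpolation=cv2.INTER_CUBIC))
E
```

```text
(no output)
```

View pics/scene8.png

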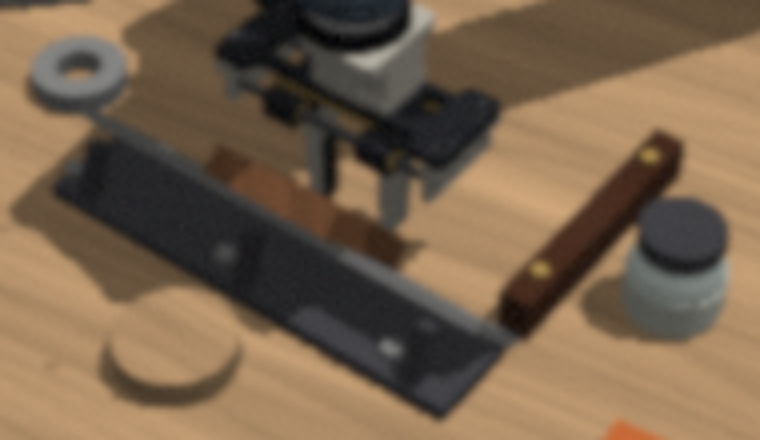

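View pics/wrist8.png

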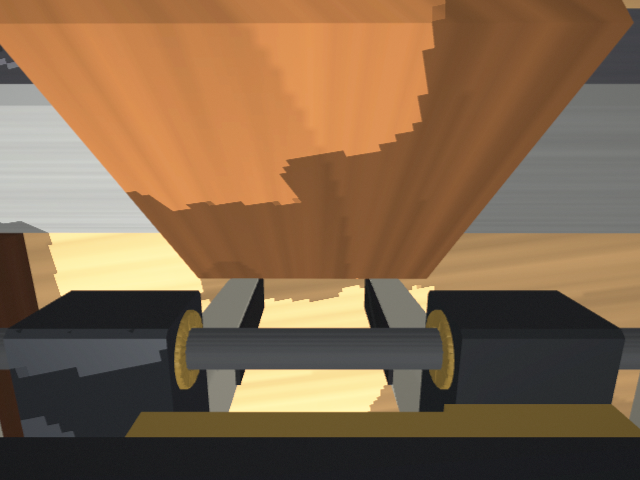

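Call:
move_arm(increments=[[[1,0,0],0,0.5],[[2,0,0],0,0.5]])

```text
t: 17.45
eef_pos: [0.5417, -0.0478, 0.0907]
orientation: [-0.002, 0.997, -0.069, -0.013]
ft_force: [-7.5, -1.0, 3.6]
finger_gap: 0.0463
```

Call:
move_arm(increments=[[[1,0,0],0,0.5],[[2,0,0],0,0.5]])

```text
t: 17.7
eef_pos: [0.542, -0.0478, 0.0906]
orientation: [-0.002, 0.997, -0.069, -0.015]
ft_force: [-9.6, -0.5, 5.9]
finger_gap: 0.0468
```

Call:
move_arm(increments=[[[1,0,0],0,0.5],[[2,-1,0],0,0.5]])

```text
t: 17.95
eef_pos: [0.5423, -0.0481, 0.0906]
orientation: [-0.002, 0.997, -0.069, -0.017]
ft_force: [-7.5, 3.9, 7.4]
finger_gap: 0.0464
```

Call:
move_arm(increments=[[[1,0,0],0,0.5],[[2,0,0],0,0.5]])

```text
t: 18.2
eef_pos: [0.5426, -0.048, 0.0906]
orientation: [-0.002, 0.997, -0.069, -0.019]
ft_force: [-9.5, -1.1, 7.0]
finger_gap: 0.0462
```

Call:
move_arm(increments=[[[-2,0,0],0,0.5],[[-5,1,0],0,0.5],[[-10,1,0],0,0.5],[[-20,3,0],0,0.5],[[-35,5,5],0,0.5],[[-50,7,20],0,0.5]])

```text
t: 18.95
eef_pos: [0.4907, -0.0405, 0.1103]
orientation: [-0.003, 0.997, -0.069, -0.02]
ft_force: [0.7, -1.1, 0.9]
finger_gap: 0.0463
```

```bash
python3 - <<'E'
from bench import r
import cv2,numpy as np
s=r.snapshot("wrist"); cv2.imwrite("pics/wrist9.png",s["img"][:,:,::-1])
a=r.snapshot("scene")["img"][215:325,220:410,::-1]; cv2.imwrite("pics/scene9.png",cv2.resize(a,None,fx=4,fy=4,interpolation=cv2.INTER_CUBIC))
o=r.observe(); print(o['eef_pos'],o['ft_force'],o['orientation'],o['torque'])
from scipy.spatial.transform import Rotation as R
q=o['orientation'];print(R.from_quat(q[[1,2,3,0]]).as_matrix().round(4))
E
```

```text
[ 0.49118515 -0.04056419  0.11171782] [-0.34212988 -0.91403829 -0.49897726] [-0.0023595   0.99743046 -0.06903377 -0.01900642] [-0.0078568   0.00411464  0.00245716]
[[ 0.9897 -0.1378 -0.0376]
 [-0.1376 -0.9905  0.0073]
 [-0.0382 -0.0021 -0.9993]]
```

View pics/scene9.png

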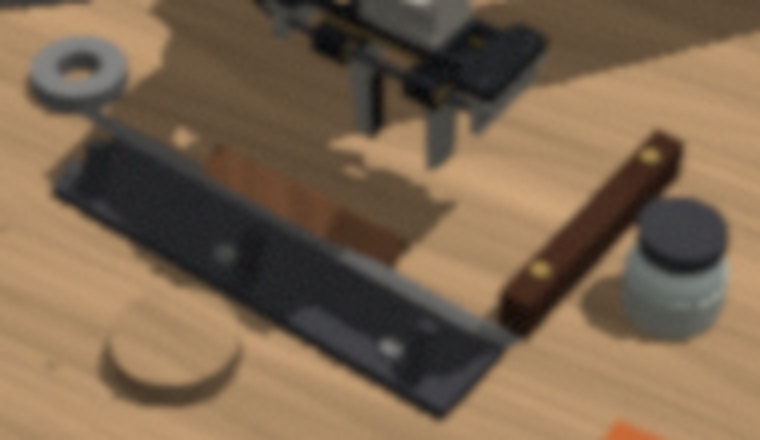

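View pics/wrist9.png

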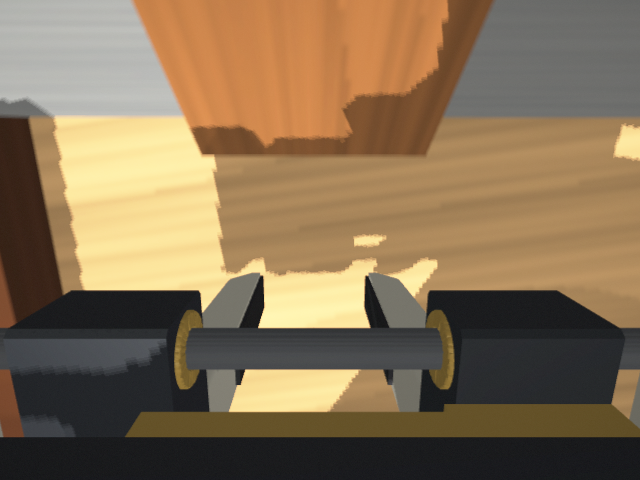

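The blank leans steadily on the plate, and the pull-over can be centred on it. I'll go up, over and down behind it.

Call:
move_arm(increments=[[[-10,1,40],0,0.5],[[-10,1,80],0,0.5],[[-5,1,118],0,0.5],[[20,-3,118],0,0.5],[[60,-8,118],0,0.5],[[100,-14,118],0,0.5],[[140,-20,118],0,0.5],[[165,-23,118],0,0.5],[[178,-25,118],0,0.5],[[178,-25,118],0,0.5]])

```text
t: 20.3
eef_pos: [0.6697, -0.0658, 0.2288]
orientation: [-0.002, 0.997, -0.069, -0.019]
ft_force: [-0.6, 0.3, -0.3]
finger_gap: 0.0463
```

```bash
python3 - <<'E'
from bench import r
import cv2,numpy as np
s=r.snapshot("wrist"); cv2.imwrite("pics/wrist10.png",s["img"][:,:,::-1])
a=r.snapshot("scene")["img"][180:325,200:410,::-1]; cv2.imwrite("pics/scene10.png",cv2.resize(a,None,fx=3.7,fy=3.7,interpolation=cv2.INTER_CUBIC))
o=r.observe(); p=o['eef_pos'];print(p,o['ft_force'])
d=p[:2]-[.563,-.069]; print("jig",d@[.99,-.1395],d@[.1395,.99])
E
```

```text
[ 0.66866189 -0.06549022  0.22919377] [ 0.2710563  -0.08570346  0.77802384]
jig 0.10411565363648728 0.01821451237916726
```

View pics/scene10.png

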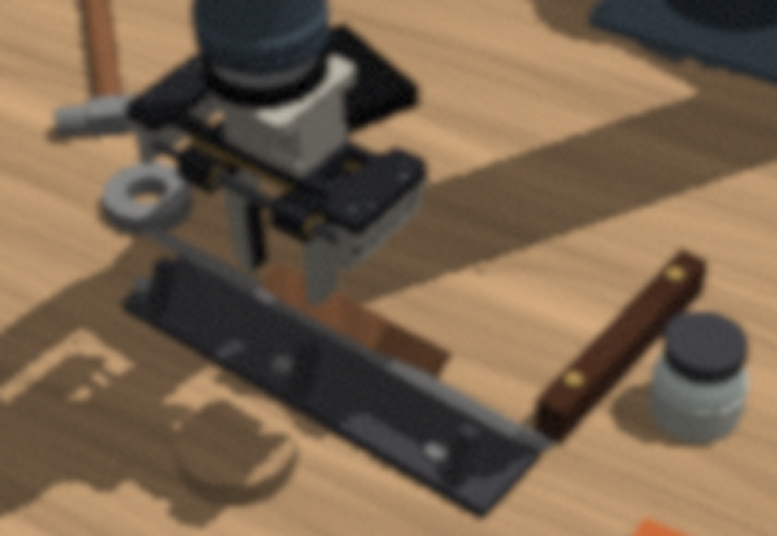

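View pics/wrist10.png

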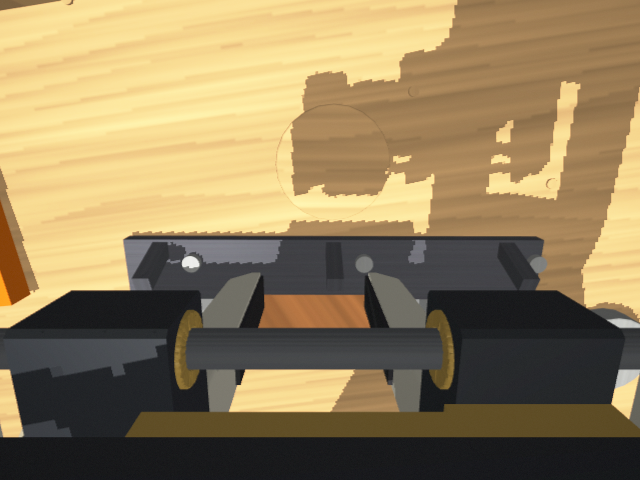

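```bash
python3 - <<'E'
from bench import r
from h import *
W=r.snapshot("wrist"); j=[.563,-.069,-.14]
P=.001*np.array([[90,170,0],[90,-170,0],[90,170,12],[51,170,61],[77,15,92],[60,15,106],[147,9,24]])
print(proj(W,pose(j,P)).round(0).tolist())
# finger tip projected: find height/x for row 295 on line
for y in (.0375,):
    tip=W['cam_to_world']
o=r.observe()
from scipy.spatial.transform import Rotation as R
M=R.from_quat(o['orientation'][[1,2,3,0]]).as_matrix()
F=np.array([o['eef_pos']+M@np.array([x,y,z]) for z in(.0,.084) for y in (.023,-.023) for x in (-.009,.009)])
print(proj(W,F).round(0).tolist())
E
```

```text
[[132.0, 231.0], [539.0, 232.0], [125.0, 235.0], [100.0, 306.0], [318.0, 291.0], [318.0, 327.0], [326.0, 165.0]]
[[401.0, 446.0], [405.0, 384.0], [220.0, 446.0], [215.0, 384.0], [361.0, 309.0], [362.0, 272.0], [263.0, 309.0], [261.0, 272.0]]
```

The wrist view matches the projected model to 2 mm: blank top edge at row 295, predicted 291. Behind the blank there is about 15 mm of clearance, so I'll move down and pull.

Call:
move_arm(increments=[[[0,0,-20],0,0.5],[[0,0,-45],0,0.5],[[0,0,-62],0,0.5],[[0,0,-70],0,0.5],[[0,0,-70],0,0.5]])

```text
t: 21.08
eef_pos: [0.6683, -0.0654, 0.1592]
orientation: [-0.002, 0.997, -0.069, -0.02]
ft_force: [-0.1, 0.7, 0.1]
finger_gap: 0.0462
```

Call:
move_arm(increments=[[[-3,0,0],0,0.5],[[-6,1,0],0,0.5],[[-9,1,0],0,0.5],[[-12,2,0],0,0.5],[[-15,2,0],0,0.5]])

```text
t: 21.7
eef_pos: [0.6531, -0.0633, 0.1594]
orientation: [-0.002, 0.997, -0.069, -0.02]
ft_force: [-0.6, -0.5, 0.1]
finger_gap: 0.0469
```

Call:
move_arm(increments=[[[-3,0,0],0,0.5],[[-6,1,0],0,0.5],[[-9,1,0],0,0.5],[[-12,2,0],0,0.5],[[-15,2,0],0,0.5]])

```text
t: 22.32
eef_pos: [0.6378, -0.0612, 0.1593]
orientation: [-0.003, 0.997, -0.069, -0.02]
ft_force: [0.6, 0.3, -0.5]
finger_gap: 0.0466
```

```bash
python3 - <<'E'
from bench import r
import cv2,numpy as np
s=r.snapshot("wrist"); cv2.imwrite("pics/wrist11.png",s["img"][:,:,::-1])
a=r.snapshot("scene")["img"][180:325,200:410,::-1]; cv2.imwrite("pics/scene11.png",cv2.resize(a,None,fx=3.7,fy=3.7,interpolation=cv2.INTER_CUBIC))
o=r.observe(); p=o['eef_pos'];print(p,o['ft_force'])
d=p[:2]-[.563,-.069]; print("jig",d@[.99,-.1395],d@[.1395,.99])
E
```

```text
[ 0.63765838 -0.06117968  0.15921446] [ 0.32369525 -0.85581435 -0.12309574]
jig 0.07282085908469797 0.01815696010078326
```

View pics/scene11.png

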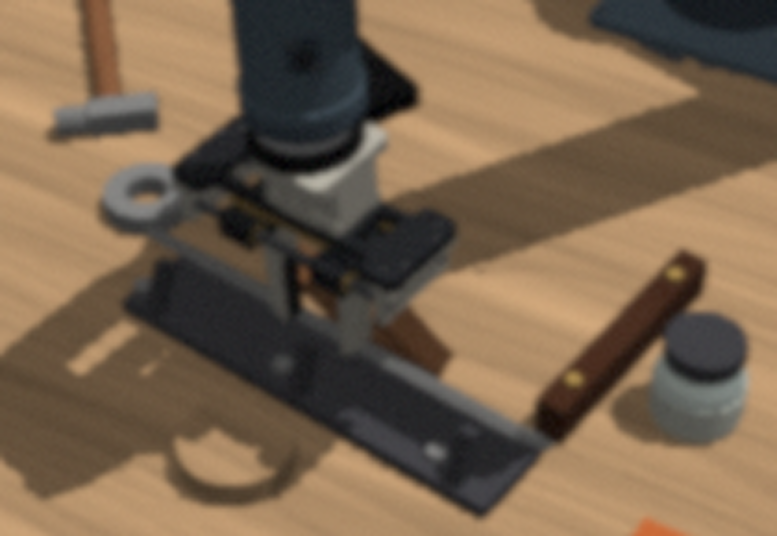

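View pics/wrist11.png

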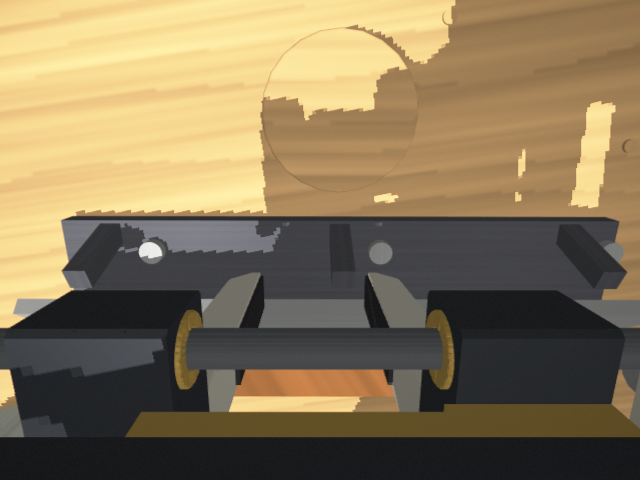

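Call:
move_arm(increments=[[[-4,1,0],0,0.5],[[-8,1,0],0,0.5],[[-12,2,0],0,0.5],[[-16,2,0],0,0.5],[[-20,3,0],0,0.5],[[-24,3,0],0,0.5],[[-28,4,0],0,0.5],[[-32,4,0],0,0.5],[[-36,5,0],0,0.5],[[-40,6,0],0,0.5]])

```text
t: 23.68
eef_pos: [0.5973, -0.0551, 0.1592]
orientation: [-0.003, 0.997, -0.069, -0.02]
ft_force: [-0.0, 0.2, -0.3]
finger_gap: 0.0463
```

```bash
python3 - <<'E'
from bench import r
import cv2,numpy as np
s=r.snapshot("wrist"); cv2.imwrite("pics/wrist12.png",s["img"][:,:,::-1])
a=r.snapshot("scene")["img"][180:325,200:410,::-1]; cv2.imwrite("pics/scene12.png",cv2.resize(a,None,fx=3.7,fy=3.7,interpolation=cv2.INTER_CUBIC))
o=r.observe(); p=o['eef_pos'];print(p,o['ft_force'])
d=p[:2]-[.563,-.069]; print("jig",d@[.99,-.1395],d@[.1395,.99])
E
```

```text
[ 0.59717732 -0.05503273  0.15921825] [-0.45544336  0.19098647  0.06554512]
jig 0.03188711042917066 0.018595331967010444
```

View pics/scene12.png

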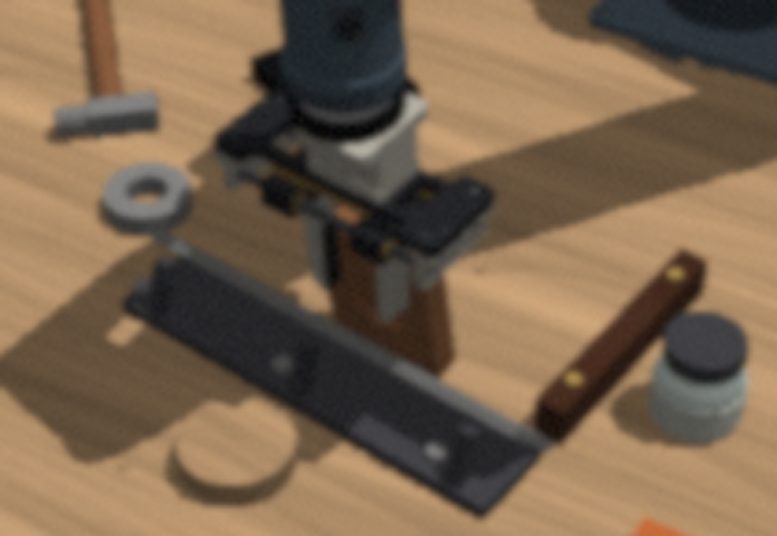

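View pics/wrist12.png

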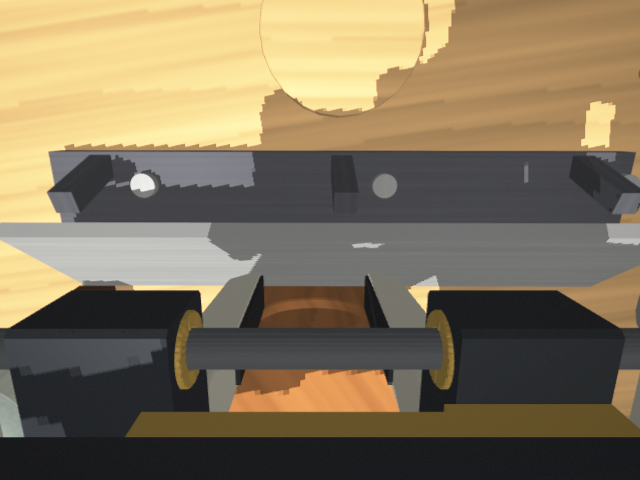

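The blank is nearly upright, with its recess visible from behind. I'll keep pulling until it falls.

Call:
move_arm(increments=[[[-4,1,0],0,0.5],[[-8,1,0],0,0.5],[[-12,2,0],0,0.5],[[-16,2,0],0,0.5],[[-20,3,0],0,0.5],[[-23,3,0],0,0.5],[[-26,4,0],0,0.5],[[-29,4,0],0,0.5],[[-32,4,0],0,0.5],[[-35,5,0],0,0.5]])

```text
t: 25.02
eef_pos: [0.562, -0.05, 0.1592]
orientation: [-0.003, 0.997, -0.069, -0.02]
ft_force: [-0.4, -0.4, 0.1]
finger_gap: 0.0466
```

```bash
python3 - <<'E'
from bench import r
import cv2,numpy as np
s=r.snapshot("wrist"); cv2.imwrite("pics/wrist13.png",s["img"][:,:,::-1])
a=r.snapshot("scene")["img"][180:325,200:410,::-1]; cv2.imwrite("pics/scene13.png",cv2.resize(a,None,fx=3.7,fy=3.7,interpolation=cv2.INTER_CUBIC))
o=r.observe(); p=o['eef_pos'];print(p,o['ft_force'])
d=p[:2]-[.563,-.069]; print("jig",d@[.99,-.1395],d@[.1395,.99])
E
```

```text
[ 0.56183142 -0.04988343  0.15917975] [-0.67464643  0.67433132  0.15459143]
jig -0.0038236517968071315 0.018762389760261157
```

View pics/scene13.png

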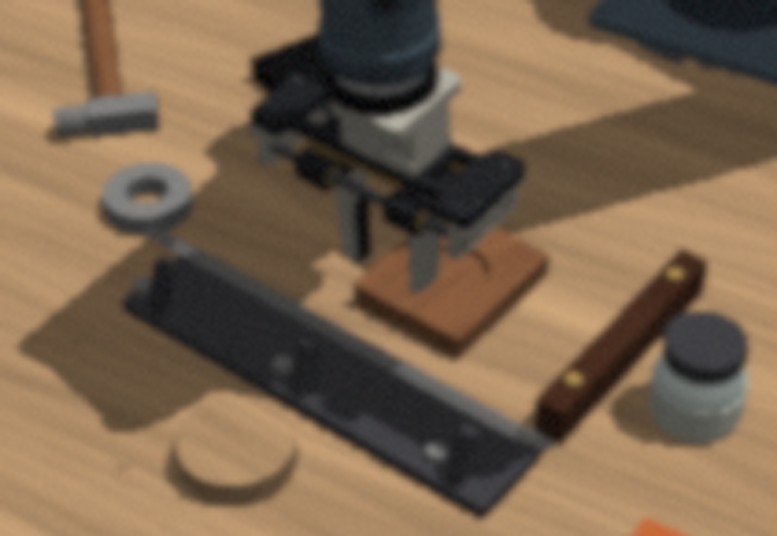

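View pics/wrist13.png

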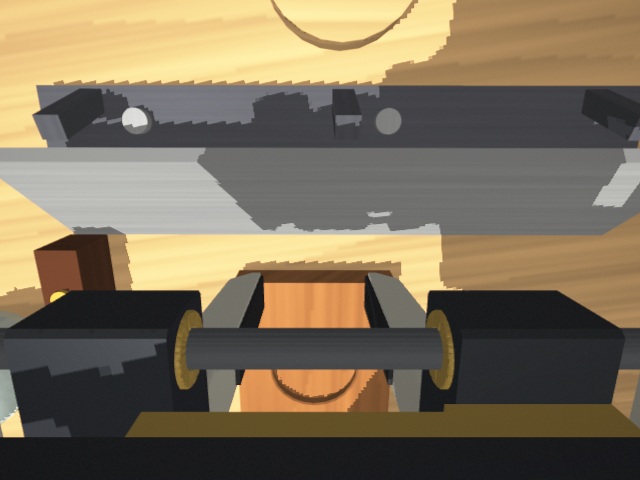

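The blank fell flat with its recess up. I'll go up, turn a quarter turn and move to its right (−y) side.

Call:
move_arm(increments=[[[0,0,40],0,0.5],[[0,0,90],0.1,0.5],[[-10,-10,130],0.25,0.5],[[-25,-25,130],0.4,0.5],[[-40,-40,130],0.56,0.5],[[-55,-55,130],0.72,0.5],[[-70,-70,130],0.88,0.6],[[-85,-85,130],1.04,0.7],[[-95,-97,130],1.2,0.7],[[-95,-97,130],1.36,0.7],[[-95,-97,130],1.5,0.7],[[-95,-97,130],1.569,0.7],[[-95,-97,130],1.569,0.7],[[-95,-97,130],1.569,0.7]])

```text
t: 26.88
eef_pos: [0.4668, -0.1469, 0.2892]
orientation: [0.013, 0.755, 0.655, -0.016]
ft_force: [-0.2, 0.7, 0.2]
finger_gap: 0.0647
```

```bash
python3 - <<'E'
from bench import r
import cv2,numpy as np
s=r.snapshot("wrist"); cv2.imwrite("pics/wrist14.png",s["img"][:,:,::-1])
a=r.snapshot("top")["img"][160:300,230:460,::-1]; cv2.imwrite("pics/top14.png",cv2.resize(a,None,fx=3.4,fy=3.4,interpolation=cv2.INTER_CUBIC))
o=r.observe(); p=o['eef_pos'];print(p,o['ft_force'],o['orientation'],o['q'].round(2))
d=p[:2]-[.563,-.069]; print("jig",d@[.99,-.1395],d@[.1395,.99])
E
```

```text
[ 0.46688204 -0.14686498  0.28918295] [ 0.2753666  -0.30525989 -0.06397088] [ 0.01257476  0.75486674  0.6555551  -0.01629731] [-0.51  0.16  1.7  -0.04  1.27 -0.36]
jig -0.08429461217972004 -0.09049478436424094
```

View pics/top14.png

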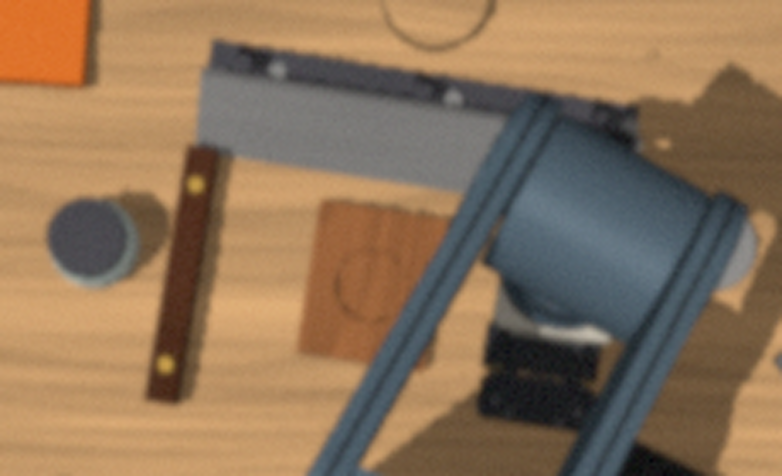

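View pics/wrist14.png

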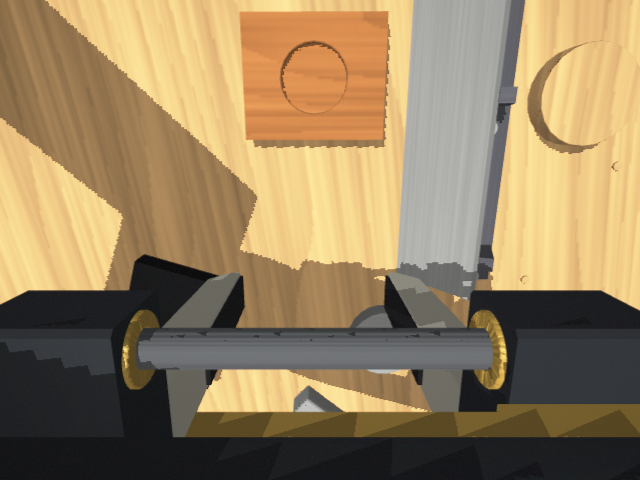

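```bash
python3 - <<'E'
from bench import r
from h import *
W=r.snapshot("wrist"); j=[.563,-.069,-.14]
q=[(388,11),(383,139),(246,139),(239,12)]
C=.001*np.array([[60,50,22],[60,-50,22],[-60,-50,22],[-60,50,22]])
g=lambda v:(proj(W,pose(v,C))-q).ravel()
R=least_squares(g,[.48,-.04,-.14]);b=R.x; print("blank",b,R.fun.round(1))
c,s=np.cos(j[2]),np.sin(j[2]); d=b[:2]-j[:2]; print("in jig",c*d[0]+s*d[1],-s*d[0]+c*d[1],b[2]-j[2])
T=r.snapshot("top"); t=lambda x,y:(230+(x+.5)/3.4-.5,160+(y+.5)/3.4-.5)
q=[t(322,199),t(300,352)]; 
g=lambda v:(proj(T,pose(v,C[[0,3]]))-q).ravel(); R=least_squares(g,b); b=R.x; j=[.5657,-.0699,-.135];c,s=np.cos(j[2]),np.sin(j[2]); d=b[:2]-j[:2];print("top",b,"jig",c*d[0]+s*d[1],-s*d[0]+c*d[1],b[2]-j[2])
# foot line in wrist
F=[ray(W,p,0) for p in [(413,0),(399,262)]]; print(F,np.arctan2(*(F[0]-F[1])[[1,0]])-np.pi/2)
E
```

```text
blank [ 0.48100924 -0.03953828 -0.13538339] [ 0.3 -0.4 -0.3  0.1 -0.1  0.8  0.1 -0.4]
in jig -0.08529974364996777 0.017732220279342403 0.004616611750862559
top [ 0.4820661  -0.04237606 -0.12373254] jig -0.08657740319630634 0.016017199990889498 0.011267460240356436
[array([0.57318027, 0.01207571, 0.        ]), array([ 0.54291244, -0.22182403,  0.        ])] -0.12868996168719016
```

Wrist and top views agree: the blank's centre is at about (−86, 17) mm in the fence frame, square within 0.01 rad, with the recess visible. I'll move down beside its −y edge.

Call:
move_arm(increments=[[[3,28,-20],0,0.7],[[3,28,-65],0,0.7],[[3,28,-110],0,0.7],[[3,28,-150],0,0.7],[[3,28,-180],0,0.7],[[3,28,-193],0,0.7],[[3,28,-199],0,0.7],[[3,28,-199],0,0.7]])

```text
t: 28.08
eef_pos: [0.4703, -0.1191, 0.0907]
orientation: [0.013, 0.755, 0.656, -0.016]
ft_force: [0.2, -0.3, 0.7]
finger_gap: 0.0646
```

```bash
python3 - <<'E'
from bench import r
import cv2,numpy as np
s=r.snapshot("wrist"); cv2.imwrite("pics/wrist15.png",s["img"][:,:,::-1])
o=r.observe(); p=o['eef_pos'];print(p,o['ft_force'],o['orientation'])
d=p[:2]-[.563,-.069]; print("jig",d@[.99,-.1395],d@[.1395,.99])
E
```

```text
[ 0.47044767 -0.11914183  0.09098438] [-0.78082273  0.49064833  0.17263696] [ 0.01326574  0.75478328  0.65564452 -0.01601543]
jig -0.08463201627545815 -0.06255146442682215
```

View pics/wrist15.png

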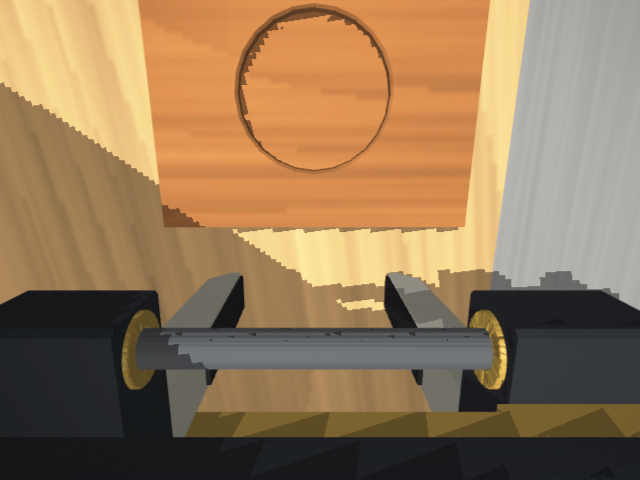

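Call:
move_arm(increments=[[[1,4,0],0,0.7],[[1,8,0],0,0.7],[[2,12,0],0,0.7],[[2,16,0],0,0.7],[[3,20,0],0,0.7],[[3,24,0],0,0.7],[[4,28,0],0,0.7],[[4,32,0],0,0.7],[[5,36,0],0,0.7],[[6,40,0],0,0.7],[[6,44,0],0,0.7],[[7,48,0],0,0.7],[[7,52,0],0,0.7],[[8,56,0],0,0.7],[[8,60,0],0,0.7],[[9,64,0],0,0.7],[[9,68,0],0,0.7],[[10,72,0],0,0.7],[[10,75,0],0,0.7],[[11,78,0],0,0.7]])

```text
t: 30.62
eef_pos: [0.4814, -0.041, 0.091]
orientation: [0.013, 0.755, 0.656, -0.016]
ft_force: [-0.6, -0.2, -0.2]
finger_gap: 0.0652
```

```bash
python3 - <<'E'
from bench import r
import cv2,numpy as np
s=r.snapshot("wrist"); cv2.imwrite("pics/wrist16.png",s["img"][:,:,::-1])
a=r.snapshot("scene")["img"][180:325,200:410,::-1]; cv2.imwrite("pics/scene16.png",cv2.resize(a,None,fx=3.7,fy=3.7,interpolation=cv2.INTER_CUBIC))
o=r.observe(); p=o['eef_pos'];print(p,o['ft_force'],o['orientation'])
d=p[:2]-[.563,-.069]; print("jig",d@[.99,-.1395],d@[.1395,.99])
E
```

```text
[ 0.48151531 -0.0408091   0.0909911 ] [ 1.3663328   0.2762911  -0.54050749] [ 0.01321043  0.7547445   0.65569278 -0.01591242]
jig -0.0846024691953064 0.01654187547100503
```

View pics/wrist16.png

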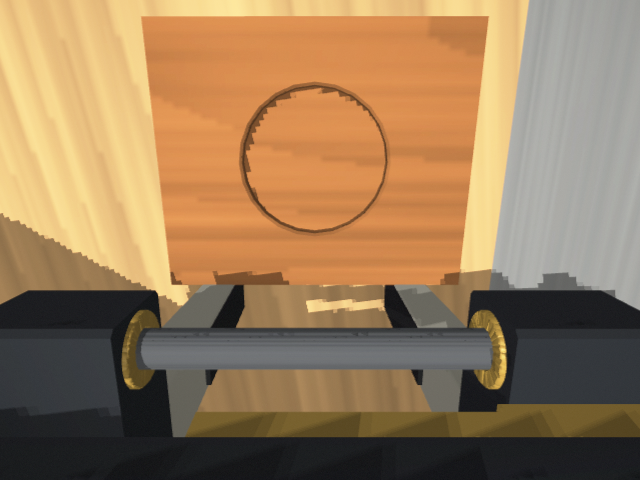

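View pics/scene16.png

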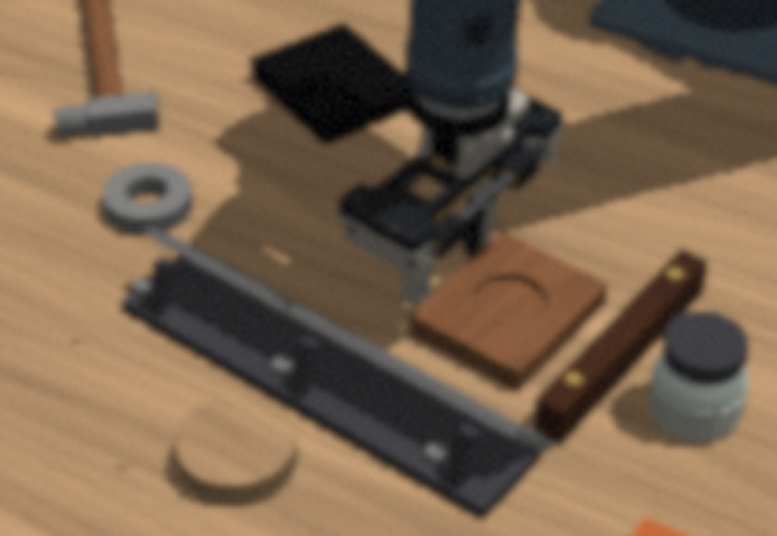

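Call:
move_arm(increments=[[[0,3,0],0,0.7],[[1,6,0],0,0.7],[[1,9,0],0,0.7],[[2,12,0],0,0.7],[[2,15,0],0,0.7],[[2,17,0],0,0.7]])

```text
t: 31.48
eef_pos: [0.4836, -0.0236, 0.091]
orientation: [0.013, 0.755, 0.656, -0.016]
ft_force: [-0.9, -0.8, 0.6]
finger_gap: 0.0656
```

Call:
move_arm(increments=[[[0,1,0],0,0.7],[[0,2,0],0,0.7]])

```text
t: 31.72
eef_pos: [0.4835, -0.0215, 0.091]
orientation: [0.013, 0.755, 0.656, -0.016]
ft_force: [-0.3, -0.9, -0.8]
finger_gap: 0.0652
```

Call:
move_arm(increments=[[[0,1,0],0,0.7],[[0,2,0],0,0.7]])

```text
t: 31.98
eef_pos: [0.4835, -0.0195, 0.091]
orientation: [0.013, 0.755, 0.656, -0.016]
ft_force: [-0.3, -1.7, 0.1]
finger_gap: 0.065
```

```bash
python3 - <<'E'
from bench import r
import cv2,numpy as np
s=r.snapshot("wrist"); cv2.imwrite("pics/wrist17.png",s["img"][:,:,::-1])
o=r.observe(); p=o['eef_pos'];print(p,o['ft_force'],o['orientation'])
d=p[:2]-[.563,-.069]; print("jig",d@[.99,-.1395],d@[.1395,.99])
E
```

```text
[ 0.48354272 -0.01940614  0.09098934] [ 0.63185314 -0.20222817 -0.61660744] [ 0.01322498  0.75469381  0.65575144 -0.01588716]
jig -0.08558104837223468 0.03801363462507377
```

View pics/wrist17.png

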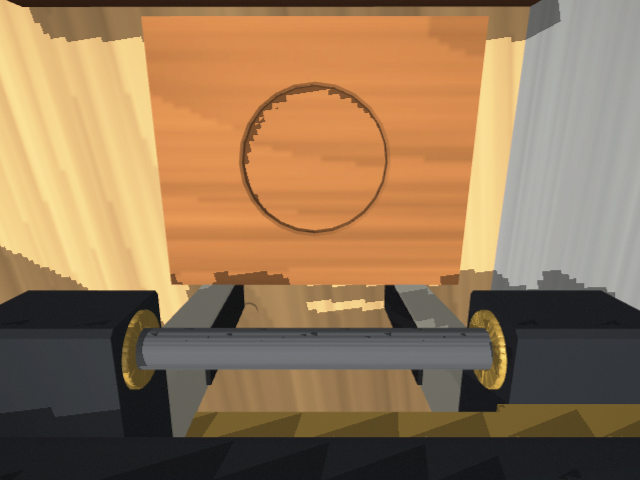

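```bash
python3 - <<'E'
from bench import r
from h import *
W=r.snapshot("wrist"); a=W["img"].astype(int)
for c in (180,320,450): print(c,a[0:24,c].tolist()[::1])
for A,z in (((142,15.5),.022),((488,15.5),.022),((60,7),0),((510,7),0)):
    w=ray(W,A,z); d=w[:2]-[.563,-.069]; print(d@[.99,-.1395],d@[.1395,.99])
E
```

```text
180 [[49, 29, 20], [50, 30, 21], [48, 30, 19], [45, 27, 18], [46, 29, 20], [46, 27, 17], [46, 28, 18], [154, 122, 81], [162, 128, 86], [163, 129, 87], [164, 128, 87], [164, 129, 87], [163, 128, 86], [163, 129, 86], [163, 128, 85], [163, 128, 86], [217, 142, 82], [221, 145, 83], [220, 143, 81], [220, 142, 81], [220, 143, 82], [220, 142, 81], [220, 142, 81], [220, 143, 82]]
320 [[52, 32, 22], [52, 32, 22], [50, 28, 19], [47, 31, 19], [47, 29, 19], [47, 29, 19], [47, 29, 17], [139, 110, 74], [147, 117, 78], [147, 117, 78], [147, 117, 78], [148, 117, 78], [149, 118, 79], [148, 117, 78], [148, 117, 78], [149, 118, 79], [215, 140, 82], [221, 143, 81], [221, 144, 82], [221, 145, 82], [221, 145, 82], [222, 146, 83], [221, 145, 82], [222, 144, 82]]
450 [[50, 31, 20], [49, 30, 19], [49, 31, 19], [49, 29, 19], [46, 27, 18], [48, 29, 22], [72, 51, 34], [154, 121, 81], [161, 128, 86], [161, 128, 85], [161, 128, 85], [161, 128, 85], [162, 128, 86], [162, 128, 87], [163, 129, 86], [162, 127, 85], [191, 126, 74], [195, 125, 71], [196, 126, 71], [195, 128, 72], [197, 128, 73], [196, 128, 72], [197, 129, 73], [196, 128, 72]]
-0.1454634839672435 0.14350352047471743
-0.026086678347235655 0.14348405908110734
-0.1862472031893837 0.1519912863646182
-0.008901151819981057 0.1519598687352891
```

Call:
move_arm(increments=[[[0,1,0],0,0.7],[[0,2,0],0,0.7],[[0,3,0],0,0.7],[[1,4,0],0,0.7],[[1,5,0],0,0.7],[[1,6,0],0,0.7]])

```text
t: 32.83
eef_pos: [0.4846, -0.0133, 0.091]
orientation: [0.013, 0.755, 0.656, -0.016]
ft_force: [-0.8, -0.7, -0.4]
finger_gap: 0.0653
```

Call:
move_arm(increments=[[[0,1,0],0,0.7],[[0,1,0],0,0.7]])

```text
t: 33.08
eef_pos: [0.4846, -0.0122, 0.091]
orientation: [0.013, 0.755, 0.656, -0.016]
ft_force: [0.7, 0.1, -0.3]
finger_gap: 0.0652
```

Call:
move_arm(increments=[[[0,1,0],0,0.7],[[0,1,0],0,0.7]])

```text
t: 33.33
eef_pos: [0.4847, -0.0111, 0.091]
orientation: [0.013, 0.755, 0.656, -0.016]
ft_force: [-0.4, -0.4, -0.5]
finger_gap: 0.0648
```

Call:
move_arm(increments=[[[0,1,0],0,0.7],[[0,1,0],0,0.7]])

```text
t: 33.58
eef_pos: [0.4848, -0.0107, 0.0911]
orientation: [0.014, 0.755, 0.656, -0.016]
ft_force: [-1.0, -4.7, -0.4]
finger_gap: 0.0648
```

Call:
move_arm(increments=[[[0,1,0],0,0.7],[[0,1.5,0],0,0.7],[[0,1.5,0],0,0.7]])

```text
t: 33.95
eef_pos: [0.4848, -0.0104, 0.0911]
orientation: [0.014, 0.754, 0.656, -0.017]
ft_force: [-1.5, -9.8, -0.8]
finger_gap: 0.065
```

```bash
python3 - <<'E'
from bench import r
import cv2
for i in range(6):
    s=r.snapshot("wrist"); o=r.observe(); print(o['t'],o['eef_pos'].round(5),o['ft_force'].round(2))
cv2.imwrite("pics/wrist18.png",s["img"][:,:,::-1])
E
```

```text
34.0 [ 0.48479 -0.01043  0.0911 ] [-0.22 -9.52 -0.35]
34.05 [ 0.48481 -0.01044  0.09112] [-1.07 -9.37 -1.01]
34.1 [ 0.48478 -0.01045  0.0911 ] [-1.1  -8.77 -0.62]
34.15 [ 0.48478 -0.01043  0.0911 ] [-1.67 -9.2  -0.67]
34.2 [ 0.48479 -0.01044  0.09111] [-1.32 -9.89 -1.04]
34.25 [ 0.4848  -0.01045  0.09112] [-0.93 -8.94 -0.62]
```

View pics/wrist18.png

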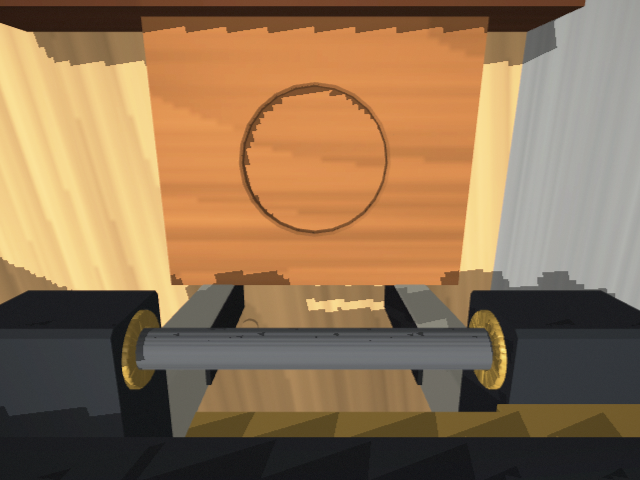

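A steady press of about 9.3 N for 0.5 s, and the wrist view shows the blank's far edge (row 16) flush and parallel along the stop. Releasing straight back.

Call:
move_arm(increments=[[[0,0,0],0,0.7],[[0,-1,0],0,0.7],[[0,-3,0],0,0.7],[[-1,-8,0],0,0.7],[[-3,-20,0],0,0.7],[[-5,-40,0],0,0.7],[[-7,-50,50],0,0.7],[[-7,-50,110],0,0.7],[[-7,-60,160],0,0.7],[[-7,-60,190],0,0.7],[[-7,-60,190],0,0.7],[[-7,-60,190],0,0.7]])

```text
t: 35.75
eef_pos: [0.4771, -0.0706, 0.2799]
orientation: [0.014, 0.754, 0.656, -0.017]
ft_force: [0.6, 0.6, -0.5]
finger_gap: 0.0652
```

```bash
python3 - <<'E'
from bench import r
import cv2
s=r.snapshot("wrist"); cv2.imwrite("pics/wrist19.png",s["img"][:,:,::-1])
s=r.snapshot("scene"); cv2.imwrite("pics/scene19.png",s["img"][:,:,::-1])
s=r.snapshot("top"); cv2.imwrite("pics/top19.png",cv2.resize(s["img"][160:300,230:460,::-1],None,fx=3.4,fy=3.4,interpolation=cv2.INTER_CUBIC))
print(r.observe()['ft_force'])
E
```

```text
[-0.19616688 -0.52105306 -0.88616187]
```

View pics/wrist19.png

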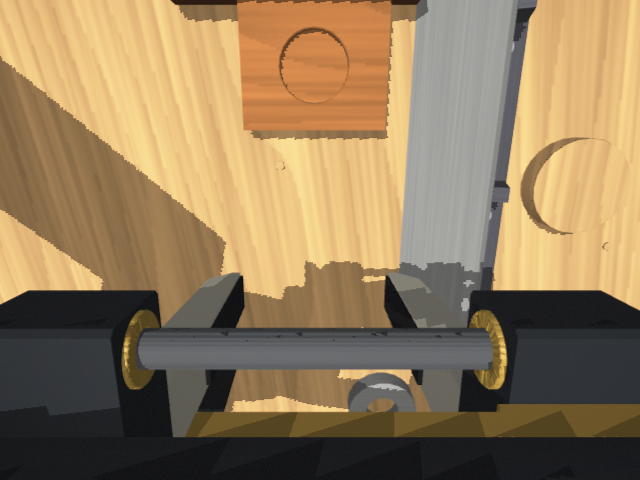

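View pics/top19.png

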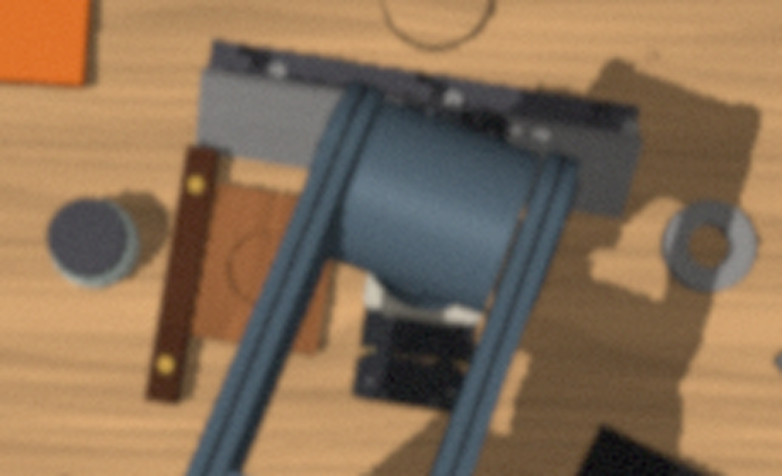

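View pics/scene19.png

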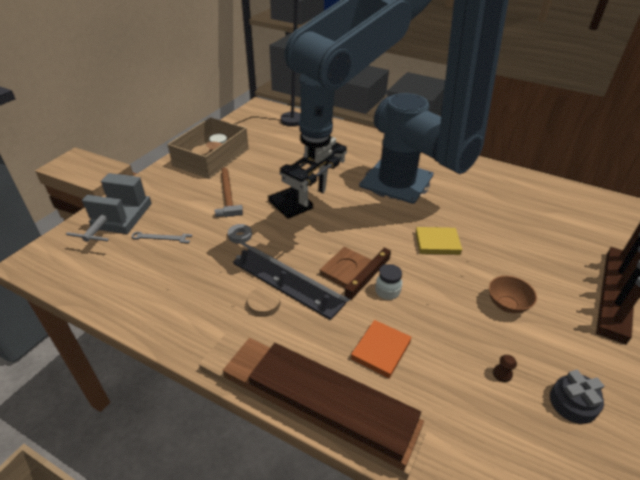

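```bash
python3 - <<'E'
from bench import r
from h import *
W=r.snapshot("wrist"); j=[.563,-.069,-.138]
q=[(391,2),(387,130),(243,130),(237,2)]
C=.001*np.array([[60,50,22],[60,-50,22],[-60,-50,22],[-60,50,22]])
g=lambda v:(proj(W,pose(v,C))-q).ravel()
R=least_squares(g,[.48,.03,-.14]);b=R.x
c,s=np.cos(j[2]),np.sin(j[2]); d=b[:2]-j[:2]; print("in jig",c*d[0]+s*d[1],-s*d[0]+c*d[1],b[2]-j[2],R.fun.round(1))
E
```

```text
in jig -0.08572731184679089 0.1000785038728471 0.0017759262737127024 [ 0.8 -3.  -1.7  3.   0.9  3.4 -0.1 -2.3]
```

```bash
python3 - <<'E'
from bench import r
print(r.hand_in())
E
```

```text
the job is handed in; nothing more can be done
None
```

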